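# Lock the table microphone into its stand

## Robot

A 6-joint arm with a two-finger parallel gripper is mounted at the origin on the work surface. World frame = base frame: x ahead of the robot, y to its left, z up, the work surface at z = 0. Lengths are in m, angles in degrees, forces in N, time in s.
With the tool pointing down it reaches from about 0.375 to 0.9 m from the base axis. Payload 3.1 kg.
Tool frame: the origin (TCP) lies at the very end of the fingers, on their centre line; the grasp point (between the pads) lies 19 mm behind it; z points along the fingers, x is the direction in which the jaws open and shut, and the axes are right-handed (so a half turn about z gives the same grasp; the last joint's range is limited). The gripper opens to 87 mm and grips with 3 to 60 N. Pads are 19 mm wide; open, the fingers measure 117 mm over their backs; the gripper's body (75 mm by 190 mm) begins 51 mm behind the grasp point.
Start: joints at [-85.227, 30.224, 82.088, -0, 67.689, -10.227], TCP at [0.162, -0.604, 0.223] pointing down, gripper open.
Joint ranges: [-176.69, 176.69], [-43.24, 126.21], [12.49, 139.97], [-82, 262], [0, 151.66], [-163.58, 163.58]. Speed limits (degrees/s): [159.86, 159.86, 180, 180, 180, 180].

## Interface

Orientations are given as a 3x3 rotation matrix whose columns are the frame's x, y, z axes.
In Python, from rig import bot gives the robot as it stands.
- The arm moves only by the tool arm_command, never from a script. Its argument "plan" is a list of rows, each an object of numbers: "claw": the opening, from 0 (shut) to 1 (fully open); "dx", "dy", "dz": the shift along the tool's x, y, z in cm; "twist": the turn about the tool's z in degrees. A call has 1 to 8 rows; each row is the pose to reach, as a shift and turn from the pose measured when the call began, along the tool's axes at that moment; what a row does not reach only later rows make up. A row lasts 1/12 s, in which the tool goes at most 41.7 mm and 7.16 degrees, less where a joint would pass 70% of its speed; a pose out of reach is approached as far as the arm can. A call with a gripper value outside its range is refused whole. The fingers move at their own pace and stop on an object; the grip force is fixed at half the most. Time passes only in rows, so rows that repeat a pose let the fingers close. It gives the time, the measured TCP pose, the force and the opening at its end, in the units of the state.
- bot.read_state(): the state, without advancing time (a new reading comes with each control period).
- bot.capture(name): name is "side" or "top" or "wrist"; returns the picture (384x512x3 uint8, red, green, blue); there is no depth.
- bot.calibration(name): a dict with "intrinsics" (3x3 intrinsics, pixels), "rvec" (rotation vector, rad) and "tvec" (3), from world to camera coordinates, as OpenCV has them; the wrist camera has in their place "T_tool_cam" (4x4, takes a point from camera to tool coordinates, whose origin is the TCP and whose axes are the tool frame's). Camera axes: x right, y down, z forward; pixel columns grow to the right and rows downward; lengths in m; the calibration is good to about 2 mm. A picture is of the moment at which its call begins: read the wrist's pose just before it. calibration takes no time and is no camera call.
- bot.hand_in(): hands the job in, once; it reports no verdict.
The state is a dict: "time_s": time; "joint_positions": joint angles; "qvel": joint speeds; "tau": joint torques, N m; "position": TCP position; "tcp_rot": TCP orientation; "force": force on the tool from outside, world axes, zero at the start; "moment": the same for the moment, N m; "opening": opening from 0.0 (shut) to 1.0 (fully open).
Only numpy, scipy, OpenCV 4.12 (cv2) and the standard library are available. Lean on these libraries where they do the work, as an engineer would, in place of code of your own. Each camera call takes 0.05 s, during which the arm holds its last target.

## Task

Get the table microphone ready for the recording: pick it up, set its foot into the round socket of the microphone stand with the two side lugs in the two slots, press it down against the springs, twist it clockwise (seen from above) about a quarter turn to the stop, and let go so that it clicks up locked and stands upright. Be gentle with the stand, which gives under load: never press or twist hard against it. Leave the other things on the table where they are.

Things in the scene. Friction and masses are not known exactly. Their poses are not given: they have to be found in the camera images.
- mic: Table microphone, 89 mm tall, 0.13 to 0.25 kg, upright on the table at the start. Origin: centre of its underside, z up. A round steel foot, 36 mm diameter (chamfered to 30 mm at the bottom), from z = 0 to 30 mm; a grip block from z = 30 to 68 mm; a dark round grille, 33 mm diameter, to the top. It is the same after half a turn about z; either way round fits the socket.
- mic_grip (a point): Centre of the microphone's aluminium grip block, 50 mm above its underside. The block is 50 mm long along the microphone's x and 36 mm across its two flat sides along y, 38 mm tall. Grip it across the flat sides.
- mic_lug (a point): Outer end of one of the two bayonet lugs of the foot, on the microphone's +x; the other is opposite, on -x. They reach 25 mm from the axis, are 8 mm wide and run from 4 to 10 mm above the underside.
- stand: Foot of the microphone stand: grey disc, 124 mm diameter, 18 mm thick, fixed to the table; origin: centre of its underside, z up. It carries the socket (mount) on soft suspension: the socket sinks by a centimetre or more when pressed, and twists against its stop (3 N m per rad), and springs back. Over 60 N in all on the stand is too rough: pressing force plus about 47 N per N m of twist at the stop.
- mount: Round aluminium bayonet socket on the stand, 66 mm outer diameter, open on top, standing on a black disc of 92 mm diameter. Origin: on its axis, level with the black disc's top, 46 mm above the table while unloaded, z up; the rim is at z = 30 mm. Bore 39 mm wide; two slots, 12 mm wide, for the lugs cut through the top flange along +x and -x and reach 27 mm from the axis.
- seat: Sprung black seat inside the socket; origin: centre of its top, z = 18 mm in the socket when free. A microphone dropped in rests on it, lugs still in the slots, unable to turn. Pushed 6.5 to 9 mm into the socket (9 is its end; 10 to 12 N; press with 12 to 15 N), the lugs pass under the flange and it can turn clockwise seen from above (not the other way).
- lock_mark: Two dark lines on the rim: the lock line, its x axis, 80 degrees clockwise (from above) of the slots; origin as mount. The microphone turns to this line and about 3 degrees on to a stop (0.25 N m is plenty there). Let go, the seat lifts the lugs into recesses, a click: underside at z = 15 mm in the socket, x along the line, locked. Part-way it stays caught with its underside at 12 mm or lower.
- water_bottle: Clear water bottle with a blue cap, 68 mm diameter, 215 mm tall; origin under its centre. Leave alone.
- tumbler: Drinking glass, 70 mm diameter, 85 mm tall; origin under its centre. Leave alone.
- mug: White mug, 80 mm diameter, 92 mm tall; origin under its centre. Leave alone.
- glasses_case: Spectacle case lying between microphone and stand, 150 x 48 x 30 mm, long along its x; origin under its centre. Leave alone.
- paper_roll: White paper roll standing upright, 110 mm diameter, 200 mm tall; origin under its centre. Leave alone.
- banana: Yellow banana lying down, about 200 x 70 x 34 mm, long along its x; origin under its middle. Leave alone.
- notebooks: Two notebooks in a pile, 210 x 150 x 28 mm; origin under the centre. Leave alone.
Mind the look-alikes: they are no part of the job. What is meant by the mic is not brown, and is the larger of those in its own colour.

How it is judged:
By the outcome, as a careful person would: the job done as asked, in the order asked, and still so for the second after the job is handed in, with the robot touching nothing.
It also fails if it takes over 72 s, if anything falls off the work surface, if the arm or the gripper's body presses on something with over 40 N, if the wrist force passes 120 N, or if a joint passes its speed limit or range.

## Working session

There is one attempt and no reset: what is moved stays moved. The work goes in short steps, Python scripts to look and compute and a tool call to move; the robot and the scene stay as the last step left them, time stands still between calls to the robot, and variables do not carry over. Pictures are saved under pics/ and viewed, and the job is handed in when it is done.

Besides the shell and the picture viewer there is one more tool, called by a JSON object that holds its "name" and its "arguments", one argument or row to a line. arm_command: Moves the arm, as the interface text tells. Its arguments: {"type":"object","properties":{"plan":{"type":"array"}},"required":["plan"]}

```bash
ls; mkdir -p pics
cat > h.py <<'E'
import numpy as np, cv2
from rig import bot
def save(n,img,fx=1.5,crop=None):
    im=img[:,:,::-1]
    if crop: r0,r1,c0,c1=crop; im=im[r0:r1,c0:c1]
    im=cv2.resize(np.ascontiguousarray(im),None,fx=fx,fy=fx,interpolation=cv2.INTER_CUBIC); cv2.imwrite('pics/'+n+'.png',im)
def proj(name,P,st=None):
    c=bot.calibration(name);K=np.array(c['intrinsics'])
    p,_=cv2.projectPoints(np.array(P,float).reshape(-1,3),np.array(c['rvec']),np.array(c['tvec']),K,None);return p[:,0]
def ray(name,uv,z,st=None):
    c=bot.calibration(name);K=np.array(c['intrinsics'],float)
    d=np.linalg.inv(K)@np.array([uv[0],uv[1],1.])
    if name=='wrist':
        T=np.array(c['T_tool_cam']);R=np.array(st['tcp_rot']);o=R@T[:3,3]+np.array(st['position']);d=R@T[:3,:3]@d
    else:
        R=cv2.Rodrigues(np.array(c['rvec'],float))[0];o=-R.T@np.array(c['tvec'],float).ravel();d=R.T@d
    return o+d*(z-o[2])/d[2]
E
python3 - <<'E'
from h import *
s=bot.read_state();print(s)
for n in ['top','side','wrist']:
    im=bot.capture(n);np.save('pics/%s0.npy'%n,im);save(n+'0',im)
    print(n,bot.calibration(n))
E
```

```text
pics
{'time_s': 0.0, 'joint_positions': array([-8.52260558e+01,  3.02784416e+01,  8.21573207e+01, -1.27761962e-03,
        6.76881329e+01, -1.02287866e+01]), 'qvel': array([-0.07740349, -0.03729372, -0.00401599,  0.00394746,  0.01034071,
        0.06142086]), 'tau': array([-8.11930786e-04, -4.40044248e+01, -1.76594871e+01,  6.33489084e-02,
        5.80744981e-02, -1.43511170e-04]), 'position': array([ 0.1617349 , -0.60294756,  0.22157207]), 'tcp_rot': array([[ 2.58873068e-01, -9.65911329e-01, -2.00520843e-04],
       [-9.65908997e-01, -2.58872890e-01,  2.15315968e-03],
       [-2.13167074e-03, -3.63710166e-04, -9.99997662e-01]]), 'force': array([ 0.10412677, -0.1204341 , -0.62445515]), 'moment': array([ 0.06846999, -0.04329462, -0.00315669]), 'opening': 1.0019874831892932}
top {'intrinsics': array([[372.84972359,   0.        , 256.07991486],
       [  0.        , 372.84972359, 191.18248701],
       [  0.        ,   0.        ,   1.        ]]), 'rvec': array([ 2.17284066, -2.11865513,  0.17656934]), 'tvec': array([-0.02328022,  0.6003249 ,  1.07669409])}
side {'intrinsics': array([[417.02602207,   0.        , 257.25867623],
       [  0.        , 417.02602207, 196.32213192],
       [  0.        ,   0.        ,   1.        ]]), 'rvec': array([ 0.48361452, -2.54872609,  1.39068382]), 'tvec': array([0.5457805 , 0.1832835 , 0.99253994])}
wrist {'intrinsics': array([[302.8046807 ,   0.        , 255.68830119],
       [  0.        , 302.8046807 , 189.46573012],
       [  0.        ,   0.        ,   1.        ]]), 'T_tool_cam': array([[ 9.99999697e-01,  5.63574153e-04,  5.37923590e-04,
        -1.91616043e-05],
       [-6.84544474e-04,  9.65263920e-01,  2.61275899e-01,
        -7.19363258e-02],
       [-3.71989890e-04, -2.61276188e-01,  9.65264013e-01,
        -1.62267657e-01],
       [ 0.00000000e+00,  0.00000000e+00,  0.00000000e+00,
         1.00000000e+00]])}
```

View pics/top0.png

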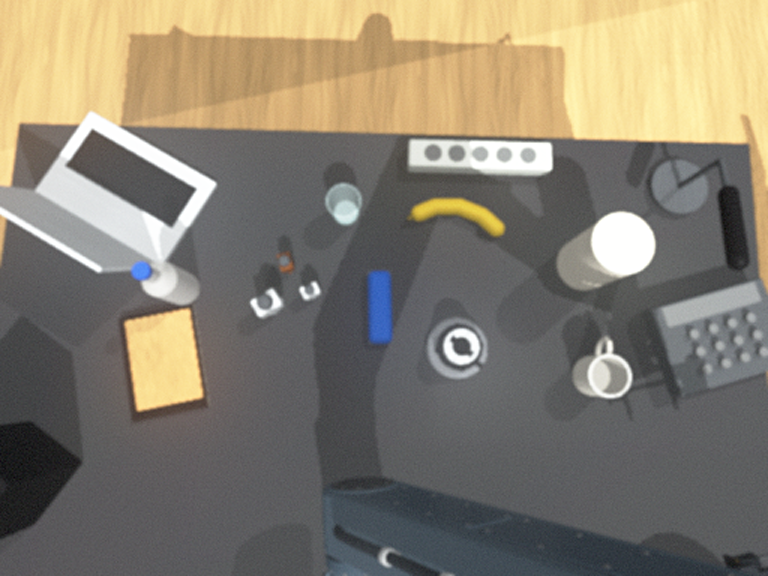

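View pics/side0.png

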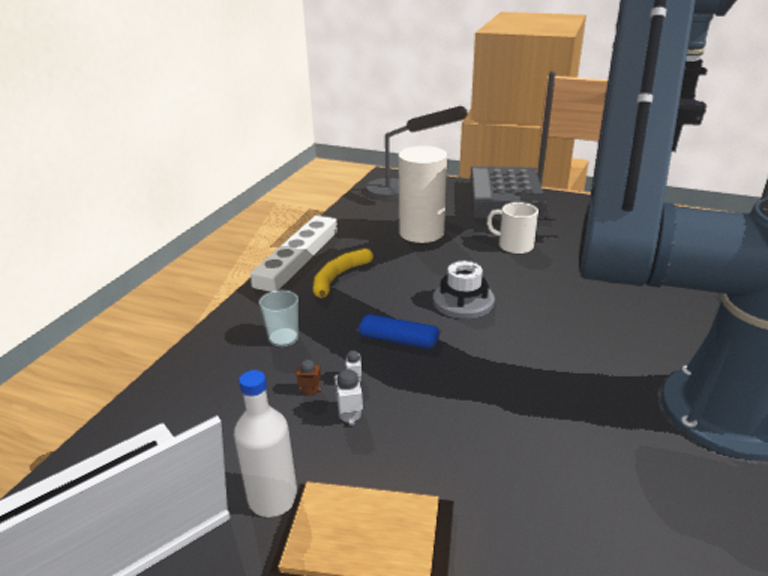

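View pics/wrist0.png

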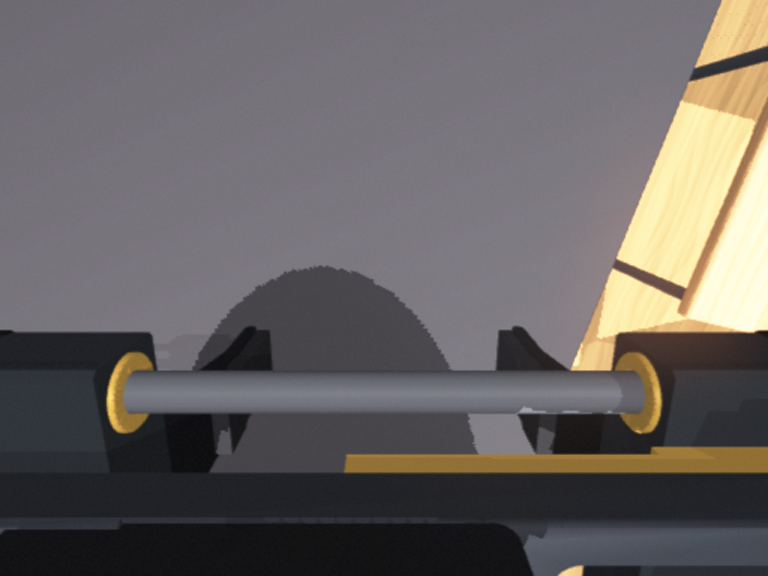

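Candidates in the top picture (enlarged pixels): large silver at (267,302), small silver at (310,290) and brown at (286,261). The larger silver one fits the description. I'll confirm it in a crop.

Run:
```python
from h import *
a=np.load('pics/top0.npy');b=np.load('pics/side0.npy')
A=cv2.resize(a[155:225,150:230],None,fx=5,fy=5,interpolation=cv2.INTER_CUBIC)
B=cv2.resize(a[200:262,275:335],None,fx=5.6,fy=5.6,interpolation=cv2.INTER_CUBIC)
C=cv2.resize(b[225:290,190:255],None,fx=5,fy=5,interpolation=cv2.INTER_CUBIC)
A=A[:340,:400];B=B[:340]
C=C[:325]
cv2.imwrite('pics/c1.png',np.hstack([A,B])[:,:,::-1]);cv2.imwrite('pics/c2.png',C[:,:,::-1])
for n,uv,z in [('big',(267,300),.085),('small',(310,289),.06),('brown',(286,261),.06),('mount',(461,347),.076),('caseA',(380,272),.03),('caseB',(380,342),.03)]:
    print(n,ray('top',np.array(uv)/1.5,z))
c=bot.calibration('top');R=cv2.Rodrigues(c['rvec'])[0];print(-R.T@c['tvec'])
```

```text
big [0.56304186 0.21713604 0.085     ]
small [0.59031267 0.13854756 0.06      ]
brown [0.64547118 0.18882174 0.06      ]
mount [ 0.48267112 -0.15873548  0.076     ]
caseA [0.63363549 0.0009194  0.03      ]
caseB [ 0.49092691 -0.00271317  0.03      ]
[4.28258028e-01 1.10035568e-03 1.15619893e+00]
```

View pics/c1.png

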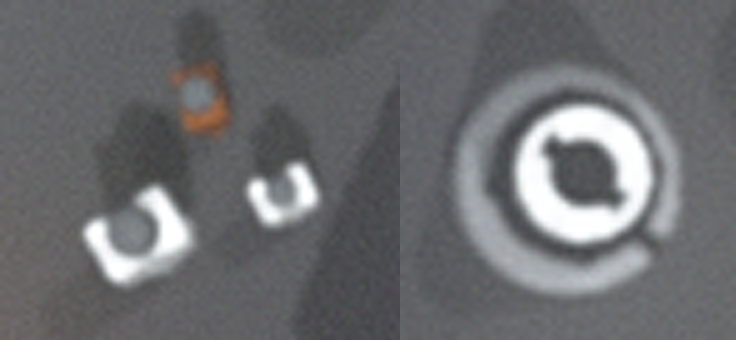

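View pics/c2.png

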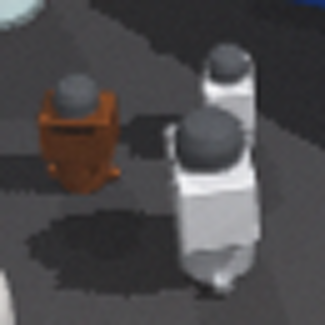

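The crop confirms the large silver mic at top pixel (178,201). The small silver one is at (207,193) and the brown one at (191,174). I'll move over the mic to view it with the wrist camera.

```bash
cat >> h.py <<'E'
def go(P,ang=None):
    s=bot.read_state();R=s['tcp_rot'];d=R.T@(np.array(P)-s['position'])*100
    a=np.degrees(np.arctan2(R[1,0],R[0,0]));t=0
    if ang is not None: t=-((ang-a+180)%360-180)
    print('t',round(s['time_s'],2),'pos',s['position'].round(4),'ang',round(a,2),'-> dx dy dz cm',d.round(2),'twist',round(t,2),'F',s['force'].round(1),'op',round(s['opening'],3),'tilt',(np.degrees(R[:2,2])).round(2))
E
python3 - <<'E'
from h import *
go([.563,.217,.26],22)
print(ray('top',np.array((142,270))/1.5,.215),ray('top',np.array((623,243))/1.5,.2))
E
```

```text
t 0.15 pos [ 0.1617 -0.6031  0.2218] ang -75.0 -> dx dy dz cm [-68.84 -59.99  -3.69] twist -97.0 F [ 0.5 -0.6  0.4] op 0.995 tilt [-0.01  0.09]
[0.5926138  0.40597924 0.215     ] [ 0.66585264 -0.42546753  0.2       ]
```

{"name": "arm_command", "arguments": {
  "plan": [
    {"dx":-68.8,"dy":-60,"dz":-3.7,"twist":-97},
    {"dx":-68.8,"dy":-60,"dz":-3.7,"twist":-97},
    {"dx":-68.8,"dy":-60,"dz":-3.7,"twist":-97},
    {"dx":-68.8,"dy":-60,"dz":-3.7,"twist":-97},
    {"dx":-68.8,"dy":-60,"dz":-3.7,"twist":-97},
    {"dx":-68.8,"dy":-60,"dz":-3.7,"twist":-97},
    {"dx":-68.8,"dy":-60,"dz":-3.7,"twist":-97},
    {"dx":-68.8,"dy":-60,"dz":-3.7,"twist":-97}
  ]
}}

```text
$.plan[0]: bad value
```

```bash
python3 -c "
from h import *
go([.563,.217,.26],22)"
```

```text
t 0.15 pos [ 0.1617 -0.6031  0.2218] ang -75.0 -> dx dy dz cm [-68.84 -59.99  -3.69] twist -97.0 F [ 0.5 -0.6  0.4] op 0.995 tilt [-0.01  0.09]
```

{"name": "arm_command", "arguments": {
  "plan": [
    {"claw":1,"dx":-68.8,"dy":-60,"dz":-3.7,"twist":-97},
    {"claw":1,"dx":-68.8,"dy":-60,"dz":-3.7,"twist":-97},
    {"claw":1,"dx":-68.8,"dy":-60,"dz":-3.7,"twist":-97},
    {"claw":1,"dx":-68.8,"dy":-60,"dz":-3.7,"twist":-97},
    {"claw":1,"dx":-68.8,"dy":-60,"dz":-3.7,"twist":-97},
    {"claw":1,"dx":-68.8,"dy":-60,"dz":-3.7,"twist":-97},
    {"claw":1,"dx":-68.8,"dy":-60,"dz":-3.7,"twist":-97},
    {"claw":1,"dx":-68.8,"dy":-60,"dz":-3.7,"twist":-97}
  ]
}}

```text
time_s: 0.82
position: [0.3085, -0.3025, 0.2363]
tcp_rot: [[0.954, -0.299, 0.0], [-0.299, -0.954, 0.001], [-0.0, -0.001, -1.0]]
force: [0.3, 0.5, -0.3]
opening: 1.001
```

```bash
python3 -c "
from h import *
go([.563,.217,.26],22)"
```

```text
t 0.82 pos [ 0.3085 -0.3025  0.2363] ang -17.4 -> dx dy dz cm [  8.75 -57.19  -2.3 ] twist -39.4 F [ 0.3  0.5 -0.3] op 1.001 tilt [0.02 0.07]
```

{"name": "arm_command", "arguments": {
  "plan": [
    {"claw":1,"dx":8.7,"dy":-57.2,"dz":-2.3,"twist":-39.4},
    {"claw":1,"dx":8.7,"dy":-57.2,"dz":-2.3,"twist":-39.4},
    {"claw":1,"dx":8.7,"dy":-57.2,"dz":-2.3,"twist":-39.4},
    {"claw":1,"dx":8.7,"dy":-57.2,"dz":-2.3,"twist":-39.4},
    {"claw":1,"dx":8.7,"dy":-57.2,"dz":-2.3,"twist":-39.4},
    {"claw":1,"dx":8.7,"dy":-57.2,"dz":-2.3,"twist":-39.4},
    {"claw":1,"dx":8.7,"dy":-57.2,"dz":-2.3,"twist":-39.4},
    {"claw":1,"dx":8.7,"dy":-57.2,"dz":-2.3,"twist":-39.4}
  ]
}}

```text
time_s: 1.48
position: [0.4544, -0.003, 0.25]
tcp_rot: [[0.927, 0.375, 0.0], [0.375, -0.927, 0.001], [0.001, -0.001, -1.0]]
force: [0.8, -1.4, -0.0]
opening: 1.0
```

{"name": "arm_command", "arguments": {
  "plan": [
    {"claw":1,"dx":2,"dy":-25,"dz":0,"twist":0},
    {"claw":1,"dx":2,"dy":-25,"dz":0,"twist":0},
    {"claw":1,"dx":2,"dy":-25,"dz":0,"twist":0},
    {"claw":1,"dx":2,"dy":-25,"dz":0,"twist":0},
    {"claw":1,"dx":2,"dy":-25,"dz":0,"twist":0},
    {"claw":1,"dx":2,"dy":-25,"dz":0,"twist":0}
  ]
}}

```text
time_s: 1.98
position: [0.3789, 0.2354, 0.2503]
tcp_rot: [[0.927, 0.375, 0.0], [0.375, -0.927, 0.001], [0.001, -0.001, -1.0]]
force: [1.8, -0.1, 0.1]
opening: 1.002
```

```bash
python3 -c "
from h import *
go([.563,.217,.26],22)
s=bot.read_state();im=bot.capture('wrist');np.save('pics/w1.npy',im);save('w1',im)
"
```

```text
t 1.98 pos [0.3789 0.2354 0.2503] ang 22.01 -> dx dy dz cm [16.38  8.6  -0.97] twist 0.01 F [ 1.8 -0.1  0.1] op 1.002 tilt [0.02 0.06]
```

View pics/w1.png

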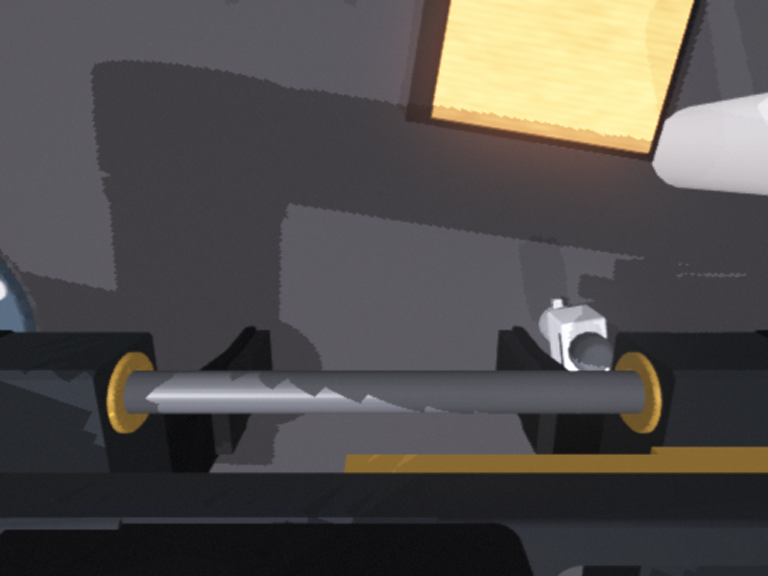

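The second move overshot because my guessed shift was wrong. The mic shows at (580,340) in the lower right of the picture. I'll centre over it.

{"name": "arm_command", "arguments": {
  "plan": [
    {"claw":1,"dx":16.4,"dy":10.5,"dz":-1,"twist":0},
    {"claw":1,"dx":16.4,"dy":10.5,"dz":-1,"twist":0},
    {"claw":1,"dx":16.4,"dy":10.5,"dz":-1,"twist":0},
    {"claw":1,"dx":16.4,"dy":10.5,"dz":-1,"twist":0},
    {"claw":1,"dx":16.4,"dy":10.5,"dz":-1,"twist":0},
    {"claw":1,"dx":16.4,"dy":10.5,"dz":-1,"twist":0},
    {"claw":1,"dx":16.4,"dy":10.5,"dz":-1,"twist":0}
  ]
}}

```text
time_s: 2.62
position: [0.568, 0.2064, 0.259]
tcp_rot: [[0.925, 0.379, -0.003], [0.379, -0.925, 0.007], [-0.0, -0.008, -1.0]]
force: [-0.6, 0.5, -1.0]
opening: 0.998
```

```bash
python3 -c "
from h import *
go([.563,.217,.26],22)
s=bot.read_state();im=bot.capture('wrist');np.save('pics/w2.npy',im);save('w2',im)
"
```

```text
t 2.62 pos [0.568  0.2064 0.259 ] ang 22.26 -> dx dy dz cm [-0.06 -1.17 -0.09] twist 0.26 F [-0.6  0.5 -1. ] op 0.998 tilt [-0.17  0.41]
```

View pics/w2.png

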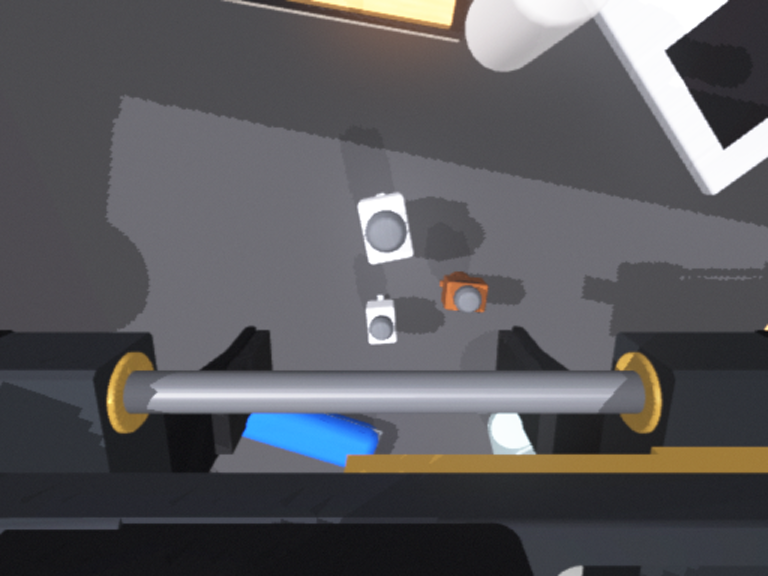

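Run:
```python
from h import *
bot.capture('wrist'); 
s=bot.read_state();im=bot.capture('wrist');np.save('pics/w3.npy',im)
np.savez('pics/w3s.npz',p=s['position'],R=s['tcp_rot'])
print(s['position'],s['qvel'].round(2),np.degrees(s['tcp_rot'][:2,2]))
save('w3',im,8,(120,185,225,290))
```

```text
[0.56574194 0.20704238 0.25914435] [ 0.61 -0.9   0.71  0.03 -0.15  0.08] [-0.25308309  0.39917171]
```

View pics/w3.png

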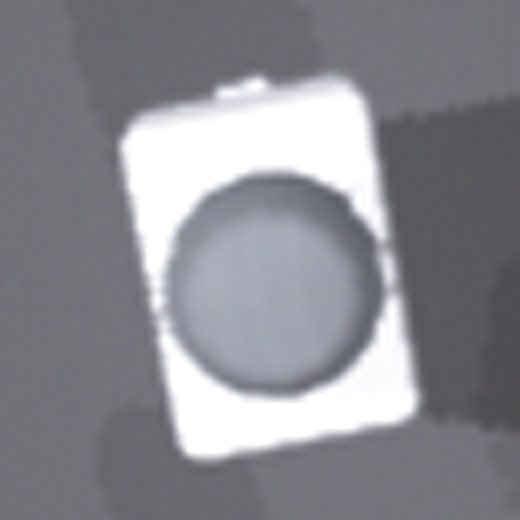

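Run:
```python
from h import *
d=np.load('pics/w3s.npz');s={'position':d['p'],'tcp_rot':d['R']}
f=lambda x,y,z: ray('wrist',(225+(x-3.5)/8,120+(y-3.5)/8),z,s)
L=[f(123,160,.068),f(181,445,.068)];Rr=[f(370,110,.068),f(417,395,.068)]
bl=f(190,462,.068);br=f(410,420,.068);tl=f(135,130,.068);tr=f(345,80,.068)
for n,(a,b) in {'L':L,'R':Rr,'B':(bl,br),'T':(tl,tr)}.items():
    v=b-a;print(n,a[:2].round(4),b[:2].round(4),np.degrees(np.arctan2(v[1],v[0])).round(2))
g=f(276,285,.08);print('grille',g)
u=np.array([np.cos(np.radians(101+0)),0])
v=(L[0]-L[1]);v/=np.linalg.norm(v);a=np.degrees(np.arctan2(v[1],v[0]))
v2=(Rr[0]-Rr[1]);a2=np.degrees(np.arctan2(v2[1],v2[0]));A=(a+a2)/2;print(a,a2)
ux=np.array([np.cos(np.radians(A)),np.sin(np.radians(A))]);uy=np.array([-ux[1],ux[0]])
sl=np.mean([uy@p[:2] for p in L]);sr=np.mean([uy@p[:2] for p in Rr]);print('width',sl-sr,'mid',(sl+sr)/2,'grille',uy@g[:2])
B=np.mean([ux@p[:2] for p in (bl,br)]);T=np.mean([ux@p[:2] for p in (tl,tr)]);print('len',T-B,'mid from B',B+.025,'grille',ux@g[:2],'mid',(T+B)/2)
c=ux*(B+.025)+uy*(sl+sr)/2;print('centre',c,'ang x',A)
```

```text
L [0.5352 0.2343] [0.5588 0.1984] -56.75
R [0.5655 0.2545] [0.5883 0.2187] -57.42
B [0.561  0.1965] [0.5889 0.2149] 33.43
T [0.5353 0.2389] [0.5605 0.257 ] 35.58
grille [0.56192058 0.22748176 0.08      ]
123.2547278042485 122.58070043554463
width 0.036133484961250684 mid -0.5948093705258533 grille -0.5953266236107757
len 0.05018542257634527 mid from B -0.11478427735494226 grille -0.11440676070863476 mid -0.11469156606676961
centre [0.56169153 0.22688376] ang x 122.91771411989657
```

Mic pose measured: (0.5617, 0.2269), long axis at 122.9°. The measured size of 36.1 x 50.2 mm matches the description.

```bash
python3 -c "
from h import *
go([.5617,.2269,.125],32.9)
go([.5617,.2269,.031],32.9)"
```

```text
t 2.77 pos [0.5656 0.2072 0.2594] ang 22.36 -> dx dy dz cm [ 0.4  -1.86 13.46] twist -10.54 F [-0.6 -0.  -0.2] op 0.999 tilt [-0.22  0.4 ]
t 2.77 pos [0.5656 0.2072 0.2594] ang 22.36 -> dx dy dz cm [ 0.41 -1.79 22.86] twist -10.54 F [-0.6 -0.  -0.2] op 0.999 tilt [-0.22  0.4 ]
```

{"name": "arm_command", "arguments": {
  "plan": [
    {"claw":1,"dx":0.4,"dy":-1.86,"dz":4,"twist":-10.5},
    {"claw":1,"dx":0.4,"dy":-1.86,"dz":8,"twist":-10.5},
    {"claw":1,"dx":0.4,"dy":-1.86,"dz":11,"twist":-10.5},
    {"claw":1,"dx":0.4,"dy":-1.86,"dz":13.4,"twist":-10.5},
    {"claw":1,"dx":0.4,"dy":-1.86,"dz":13.4,"twist":-10.5},
    {"claw":1,"dx":0.4,"dy":-1.86,"dz":13.4,"twist":-10.5},
    {"claw":1,"dx":0.4,"dy":-1.86,"dz":13.4,"twist":-10.5},
    {"claw":1,"dx":0.4,"dy":-1.86,"dz":13.4,"twist":-10.5}
  ]
}}

```text
time_s: 3.43
position: [0.563, 0.2274, 0.1281]
tcp_rot: [[0.84, 0.543, 0.001], [0.543, -0.84, 0.008], [0.005, -0.006, -1.0]]
force: [-0.4, -0.4, 0.2]
opening: 0.998
```

```bash
python3 -c "
from h import *
go([.5617,.2269,.031],32.9)"
```

```text
t 3.43 pos [0.563  0.2274 0.1281] ang 32.88 -> dx dy dz cm [-0.19  0.03  9.71] twist -0.02 F [-0.4 -0.4  0.2] op 0.998 tilt [0.03 0.45]
```

{"name": "arm_command", "arguments": {
  "plan": [
    {"claw":1,"dx":-0.19,"dy":0.03,"dz":2.5,"twist":0},
    {"claw":1,"dx":-0.19,"dy":0.03,"dz":5,"twist":0},
    {"claw":1,"dx":-0.19,"dy":0.03,"dz":7.5,"twist":0},
    {"claw":1,"dx":-0.19,"dy":0.03,"dz":9.7,"twist":0},
    {"claw":1,"dx":-0.19,"dy":0.03,"dz":9.7,"twist":0},
    {"claw":1,"dx":-0.19,"dy":0.03,"dz":9.7,"twist":0},
    {"claw":1,"dx":-0.19,"dy":0.03,"dz":9.7,"twist":0},
    {"claw":1,"dx":-0.19,"dy":0.03,"dz":9.7,"twist":0}
  ]
}}

```text
time_s: 4.1
position: [0.5635, 0.2272, 0.0334]
tcp_rot: [[0.84, 0.543, 0.005], [0.543, -0.84, 0.009], [0.009, -0.005, -1.0]]
force: [0.9, 0.6, -0.5]
opening: 1.0
```

```bash
python3 -c "
from h import *
go([.5617,.2269,.031],32.9)
print(bot.read_state()['qvel'].round(2))"
```

```text
t 4.1 pos [0.5635 0.2272 0.0334] ang 32.88 -> dx dy dz cm [-0.17 -0.07  0.24] twist -0.02 F [ 0.9  0.6 -0.5] op 1.0 tilt [0.29 0.51]
[ 0.02  0.    0.24  0.03 -0.16 -0.15]
```

{"name": "arm_command", "arguments": {
  "plan": [
    {"claw":1,"dx":-0.17,"dy":-0.07,"dz":0.3,"twist":0},
    {"claw":1,"dx":-0.17,"dy":-0.07,"dz":0.3,"twist":0},
    {"claw":1,"dx":-0.17,"dy":-0.07,"dz":0.3,"twist":0}
  ]
}}

```text
time_s: 4.35
position: [0.562, 0.227, 0.0312]
tcp_rot: [[0.84, 0.543, 0.006], [0.543, -0.84, 0.009], [0.01, -0.004, -1.0]]
force: [-0.2, -0.1, 0.0]
opening: 1.001
```

```bash
python3 -c "
from h import *
go([.5617,.2269,.031],32.9)
print(bot.read_state()['qvel'].round(2))"
```

```text
t 4.35 pos [0.562  0.227  0.0312] ang 32.88 -> dx dy dz cm [-0.03 -0.01  0.02] twist -0.02 F [-0.2 -0.1  0. ] op 1.001 tilt [0.36 0.52]
[ 0.01  0.5   0.08 -0.11 -0.08 -0.  ]
```

{"name": "arm_command", "arguments": {
  "plan": [
    {"claw":0,"dx":0,"dy":0,"dz":0,"twist":0},
    {"claw":0,"dx":0,"dy":0,"dz":0,"twist":0},
    {"claw":0,"dx":0,"dy":0,"dz":0,"twist":0},
    {"claw":0,"dx":0,"dy":0,"dz":0,"twist":0},
    {"claw":0,"dx":0,"dy":0,"dz":0,"twist":0},
    {"claw":0,"dx":0,"dy":0,"dz":0,"twist":0},
    {"claw":0,"dx":0,"dy":0,"dz":0,"twist":0},
    {"claw":0,"dx":0,"dy":0,"dz":0,"twist":0}
  ]
}}

```text
time_s: 5.02
position: [0.562, 0.227, 0.0311]
tcp_rot: [[0.84, 0.543, 0.006], [0.543, -0.84, 0.009], [0.01, -0.004, -1.0]]
force: [0.6, 1.0, 0.0]
opening: 0.477
```

```bash
python3 -c "
from h import *
go([.5617,.2269,.25],32.9)
print(bot.read_state()['qvel'].round(2))"
```

```text
t 5.02 pos [0.562  0.227  0.0311] ang 32.88 -> dx dy dz cm [  0.19  -0.1  -21.89] twist -0.02 F [0.6 1.  0. ] op 0.477 tilt [0.35 0.52]
[ 0.07  0.   -0.07 -0.08  0.01  0.08]
```

{"name": "arm_command", "arguments": {
  "plan": [
    {"claw":0,"dx":0,"dy":0,"dz":0,"twist":0},
    {"claw":0,"dx":0,"dy":0,"dz":0,"twist":0},
    {"claw":0,"dx":0,"dy":0,"dz":0,"twist":0},
    {"claw":0,"dx":0,"dy":0,"dz":0,"twist":0}
  ]
}}

```text
time_s: 5.35
position: [0.5618, 0.227, 0.0311]
tcp_rot: [[0.84, 0.543, 0.006], [0.543, -0.84, 0.009], [0.01, -0.004, -1.0]]
force: [0.2, 0.0, -0.2]
opening: 0.412
```

{"name": "arm_command", "arguments": {
  "plan": [
    {"claw":0,"dx":0,"dy":0,"dz":-2,"twist":0},
    {"claw":0,"dx":0,"dy":0,"dz":-5,"twist":0},
    {"claw":0,"dx":0,"dy":0,"dz":-9,"twist":0},
    {"claw":0,"dx":0,"dy":0,"dz":-13,"twist":0},
    {"claw":0,"dx":0,"dy":0,"dz":-16,"twist":0},
    {"claw":0,"dx":0,"dy":0,"dz":-17,"twist":0},
    {"claw":0,"dx":0,"dy":0,"dz":-17,"twist":0},
    {"claw":0,"dx":0,"dy":0,"dz":-17,"twist":0}
  ]
}}

```text
time_s: 6.02
position: [0.56, 0.2253, 0.2001]
tcp_rot: [[0.84, 0.543, 0.004], [0.543, -0.84, 0.009], [0.008, -0.005, -1.0]]
force: [-0.8, -0.6, -2.2]
opening: 0.416
```

```bash
python3 -c "
from h import *
go([.448,-.2015,.2],-39)
print(bot.read_state()['qvel'].round(2))"
```

```text
t 6.02 pos [0.56   0.2253 0.2001] ang 32.89 -> dx dy dz cm [-32.58  29.75  -0.4 ] twist 71.89 F [-0.8 -0.6 -2.2] op 0.416 tilt [0.24 0.49]
[-0.04  2.24  1.89 -0.1   0.29 -0.04]
```

{"name": "arm_command", "arguments": {
  "plan": [
    {"claw":0,"dx":-3.2,"dy":3,"dz":0,"twist":7},
    {"claw":0,"dx":-6.4,"dy":6,"dz":0,"twist":14},
    {"claw":0,"dx":-9.6,"dy":9,"dz":0,"twist":21},
    {"claw":0,"dx":-12.8,"dy":12,"dz":0,"twist":28},
    {"claw":0,"dx":-16,"dy":15,"dz":0,"twist":35},
    {"claw":0,"dx":-18,"dy":17,"dz":0,"twist":40},
    {"claw":0,"dx":-19,"dy":18,"dz":0,"twist":42},
    {"claw":0,"dx":-19,"dy":18,"dz":0,"twist":42}
  ]
}}

```text
time_s: 6.68
position: [0.4957, -0.032, 0.1948]
tcp_rot: [[0.986, -0.164, -0.002], [-0.164, -0.986, 0.009], [-0.004, -0.009, -1.0]]
force: [0.4, -0.0, -2.6]
opening: 0.412
```

```bash
python3 -c "
from h import *
go([.448,-.2015,.2],-39)
print(bot.read_state()['qvel'].round(2))"
```

```text
t 6.68 pos [ 0.4957 -0.032   0.1948] ang -9.46 -> dx dy dz cm [-1.92 17.5  -0.67] twist 29.54 F [ 0.4 -0.  -2.6] op 0.412 tilt [-0.12  0.54]
[ 3.78 -0.19 -0.86  2.67  0.66 -0.35]
```

{"name": "arm_command", "arguments": {
  "plan": [
    {"claw":0,"dx":-0.5,"dy":3.5,"dz":-0.2,"twist":6},
    {"claw":0,"dx":-1,"dy":7,"dz":-0.4,"twist":12},
    {"claw":0,"dx":-1.4,"dy":10.5,"dz":-0.6,"twist":18},
    {"claw":0,"dx":-1.7,"dy":14,"dz":-0.7,"twist":24},
    {"claw":0,"dx":-1.9,"dy":16.5,"dz":-0.7,"twist":28},
    {"claw":0,"dx":-1.9,"dy":17.5,"dz":-0.7,"twist":29.5},
    {"claw":0,"dx":-1.9,"dy":17.5,"dz":-0.7,"twist":29.5},
    {"claw":0,"dx":-1.9,"dy":17.5,"dz":-0.7,"twist":29.5}
  ]
}}

```text
time_s: 7.35
position: [0.4475, -0.2, 0.1988]
tcp_rot: [[0.778, -0.628, -0.005], [-0.628, -0.778, 0.013], [-0.012, -0.007, -1.0]]
force: [0.2, 0.1, -2.5]
opening: 0.412
```

{"name": "arm_command", "arguments": {
  "plan": [
    {"claw":0,"dx":0,"dy":0,"dz":0,"twist":0},
    {"claw":0,"dx":0,"dy":0,"dz":0,"twist":0},
    {"claw":0,"dx":0,"dy":0,"dz":0,"twist":0}
  ]
}}

```text
time_s: 7.6
position: [0.4476, -0.1983, 0.1984]
tcp_rot: [[0.78, -0.626, -0.006], [-0.626, -0.78, 0.014], [-0.013, -0.007, -1.0]]
force: [0.0, 1.1, -1.4]
opening: 0.407
```

```bash
python3 -c "
from h import *
go([.448,-.2015,.2],-39)
s=bot.read_state();print(s['qvel'].round(2));im=bot.capture('wrist');np.save('pics/w4.npy',im);np.savez('pics/w4s.npz',p=s['position'],R=s['tcp_rot']);save('w4',im)
t=bot.capture('top');np.save('pics/t4.npy',t);b=bot.capture('side');np.save('pics/s4.npy',b);save('s4',b)
"
```

```text
t 7.6 pos [ 0.4476 -0.1983  0.1984] ang -38.76 -> dx dy dz cm [ 0.23  0.22 -0.16] twist 0.24 F [ 0.   1.1 -1.4] op 0.407 tilt [-0.33  0.78]
[-0.5  -0.3  -0.52 -0.12 -0.24  0.14]
```

View pics/w4.png

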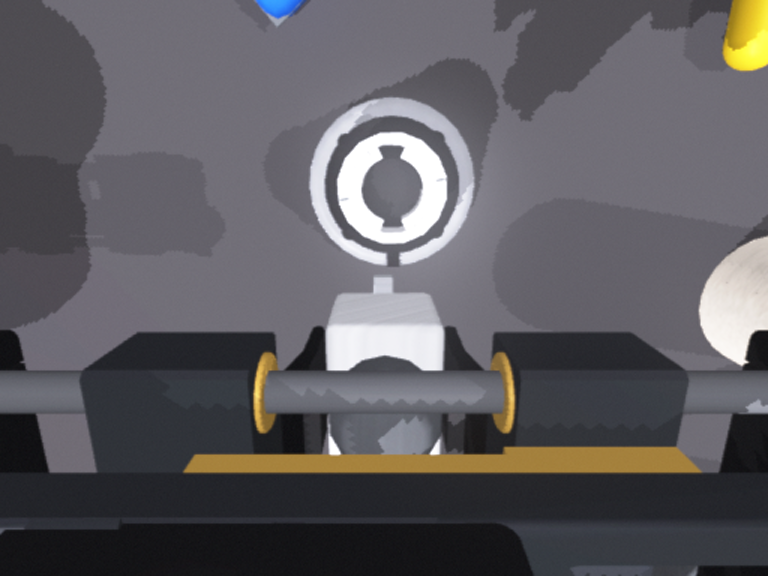

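View pics/s4.png

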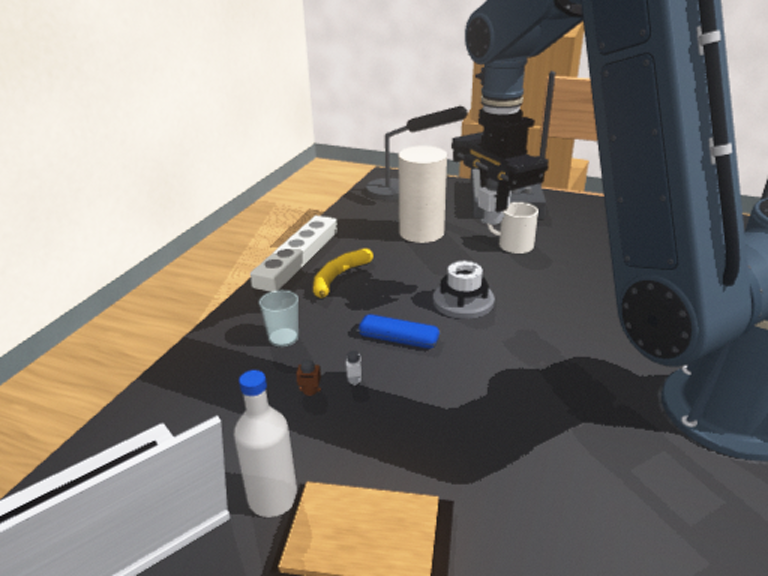

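Mic is held. The mount is at wrist (392,188) with slots at (390,150) and (393,227), and the mic's lug is at (383,284). I'll measure these enlarged.

Run:
```python
from h import *
im=np.load('pics/w4.npy');save('w4z',im,7,(80,165,215,310))
save('w4l',im,8,(178,240,210,300))
g=im.min(2)
m=(g>200).astype(np.uint8);m[:85]=0;m[168:]=0;m[:,:218]=0;m[:,302:]=0
cs,_=cv2.findContours(m,cv2.RETR_CCOMP,cv2.CHAIN_APPROX_NONE)
for c in cs:
    if len(c)>30: print(len(c),cv2.fitEllipse(c))
```

```text
74 ((287.9183654785156, 155.682861328125), (19.341896057128906, 30.3375301361084), 52.9036750793457)
88 ((270.2778015136719, 116.44210052490234), (73.85623168945312, 124.34587860107422), 47.128787994384766)
206 ((261.0097351074219, 124.87773895263672), (72.34137725830078, 73.26901245117188), 0.3408406972885132)
154 ((260.8289489746094, 124.96976470947266), (39.43412399291992, 55.31623840332031), 179.7493133544922)
61 ((223.75262451171875, 93.82516479492188), (13.665464401245117, 22.841365814208984), 20.211172103881836)
```

View pics/w4z.png

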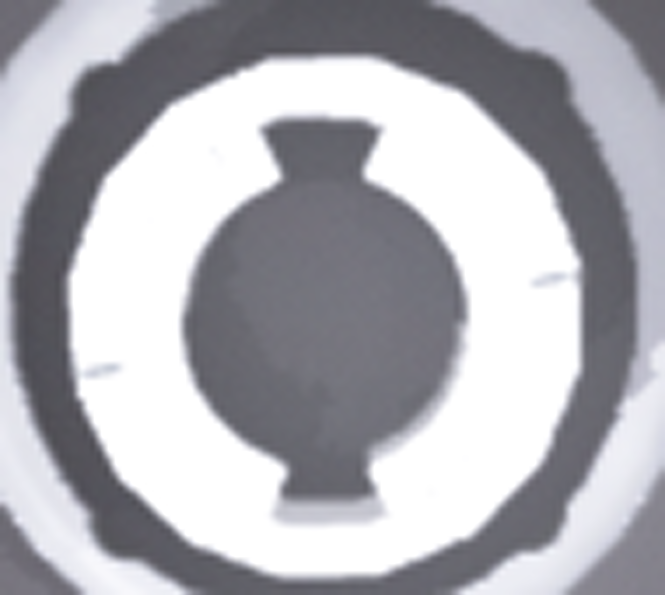

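View pics/w4l.png

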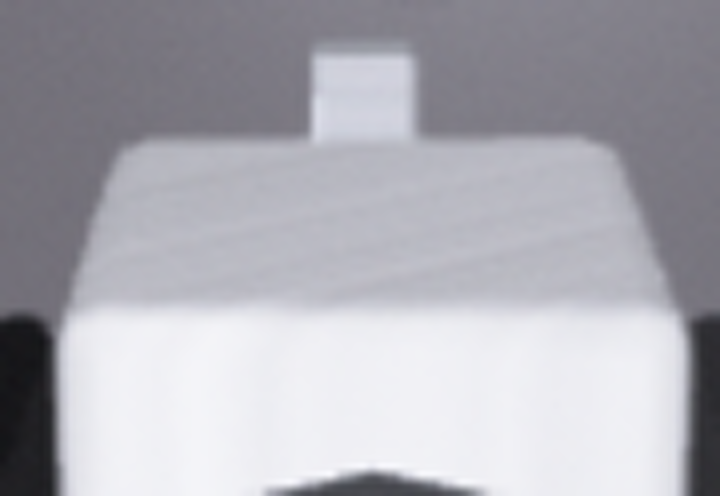

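```bash
cat >> h.py <<'E'
def Rg():
    return np.array([[.840,.543,.006],[.543,-.840,.009],[.010,-.004,-1.]])
def micpose(s):
    # predicted mic bottom & axis & x dir from grasp
    R0=Rg();U,_,V=np.linalg.svd(R0);R0=U@V
    pm=R0.T@(np.array([.5617,.2269,0])-np.array([.5618,.2270,.0311]))
    a=np.radians(122.9);M=np.array([[np.cos(a),-np.sin(a),0],[np.sin(a),np.cos(a),0],[0,0,1]])
    Mt=R0.T@M
    R=np.array(s['tcp_rot']);return np.array(s['position'])+R@pm,R@Mt,pm,Mt
E
python3 - <<'E'
from h import *
d=np.load('pics/w4s.npz');s={'position':d['p'],'tcp_rot':d['R']}
c=ray('wrist',(261.0,124.9),.076,s)
f=lambda x,y,z=.076: ray('wrist',(215+(x-3)/7,80+(y-3)/7),z,s)
print('mount ',c)
a,b=f(322,120),f(329,522);v=a-b;print('slot',(a+b)/2,np.linalg.norm(v),np.degrees(np.arctan2(v[1],v[0])))
a,b=f(550,280),f(103,370);v=a-b;print('line',(a+b)/2,np.linalg.norm(v),np.degrees(np.arctan2(v[1],v[0])))
a,b=f(68,320),f(583,320);print('rim w',np.linalg.norm(a-b))
# top view original
print('top',ray('top',np.array((461.3,346.5))/1.5,.076))
p,M,pm,Mt=micpose(s);print('mic',p,'axis',M[:,2],'x ang',np.degrees(np.arctan2(M[1,0],M[0,0])),'pm',pm)
# predicted lug image positions vs observed
cal=bot.calibration('wrist');K=cal['intrinsics'];T=cal['T_tool_cam']
def pw(X):
    q=np.linalg.inv(T)@np.append(X,1);u=K@q[:3];return u[:2]/u[2]
for n,P in [('lugendtop c',[.025,0,.010]),('lug L',[.025,.004,.010]),('lug R',[.025,-.004,.010]),('lug bot',[.025,0,.004]),('blk top',[.025,0,.068]),('blk bot',[.025,0,.030]),('bbL',[.025,.018,.03]),('bbR',[.025,-.018,.03])]:
    for sg in (1,-1):
        q=pm+Mt@(np.array(P)*[sg,sg,1])
        if q[1]<0: u=pw(q);print(n,((u-[210,178])*8+3.5).round(0))
E
```

```text
mount  [ 0.48625723 -0.15611338  0.076     ]
slot [ 0.48563851 -0.15701557  0.076     ] 0.05192941229233073 52.55322743984839
line [ 0.48561797 -0.15692385  0.076     ] 0.06001346110613072 -27.51572315256438
rim w 0.06784450855155413
top [ 0.48364425 -0.15931103  0.076     ]
mic [ 0.44692505 -0.19774699  0.16733391] axis [ 0.0161071  -0.01667707  0.99973118] x ang 51.25549592321364 pm [-0.00044804  0.00015875  0.03109669]
lugendtop c [359.  61.]
lug L [308.  61.]
lug R [410.  61.]
lug bot [359.  43.]
blk top [366. 318.]
blk bot [361. 131.]
bbL [104. 131.]
bbR [617. 130.]
```

Run:
```python
from h import *
go([.4861,-.1570,.118],-37.5);print(bot.read_state()['qvel'].round(2))
```

```text
t 7.75 pos [ 0.4478 -0.1993  0.1989] ang -38.83 -> dx dy dz cm [ 0.43 -5.64  8.12] twist -1.33 F [-0.1  1.1 -1.9] op 0.41 tilt [-0.27  0.73]
[-0.35 -0.07 -0.25  0.   -0.03 -0.03]
```

{"name": "arm_command", "arguments": {
  "plan": [
    {"claw":0,"dx":0.2,"dy":-2.5,"dz":1.5,"twist":-1},
    {"claw":0,"dx":0.43,"dy":-5,"dz":3,"twist":-1.3},
    {"claw":0,"dx":0.43,"dy":-5.64,"dz":5,"twist":-1.3},
    {"claw":0,"dx":0.43,"dy":-5.64,"dz":6.5,"twist":-1.3},
    {"claw":0,"dx":0.43,"dy":-5.64,"dz":7.5,"twist":-1.3},
    {"claw":0,"dx":0.43,"dy":-5.64,"dz":8,"twist":-1.3},
    {"claw":0,"dx":0.43,"dy":-5.64,"dz":8,"twist":-1.3},
    {"claw":0,"dx":0.43,"dy":-5.64,"dz":8,"twist":-1.3}
  ]
}}

```text
time_s: 8.42
position: [0.4863, -0.1574, 0.1195]
tcp_rot: [[0.793, -0.61, -0.004], [-0.609, -0.793, 0.012], [-0.011, -0.007, -1.0]]
force: [0.4, -0.1, -2.1]
opening: 0.411
```

Run:
```python
from h import *
go([.4861,-.1570,.118],-37.5);s=bot.read_state();print(s['qvel'].round(2))
im=bot.capture('wrist');np.save('pics/w5.npy',im);np.savez('pics/w5s.npz',p=s['position'],R=s['tcp_rot']);save('w5',im,4,(130,270,170,350))
b=bot.capture('side');save('s5',b,5,(100,215,250,390))
p,M,_,_=micpose(s);print(p,M[:,2],np.degrees(np.arctan2(M[1,0],M[0,0])))
```

```text
t 8.42 pos [ 0.4863 -0.1574  0.1195] ang -37.55 -> dx dy dz cm [-0.04 -0.02  0.15] twist -0.05 F [ 0.4 -0.1 -2.1] op 0.411 tilt [-0.24  0.71]
[-0.13 -0.72 -0.44  0.11 -0.01 -0.04]
[ 0.48570274 -0.15689864  0.08842603] [ 0.01466796 -0.0151379   0.99977782] 52.46780463068729
```

View pics/w5.png

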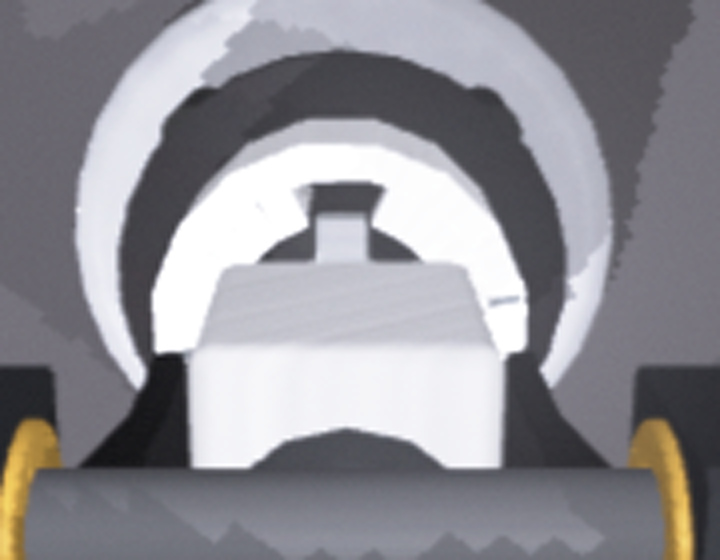

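View pics/s5.png

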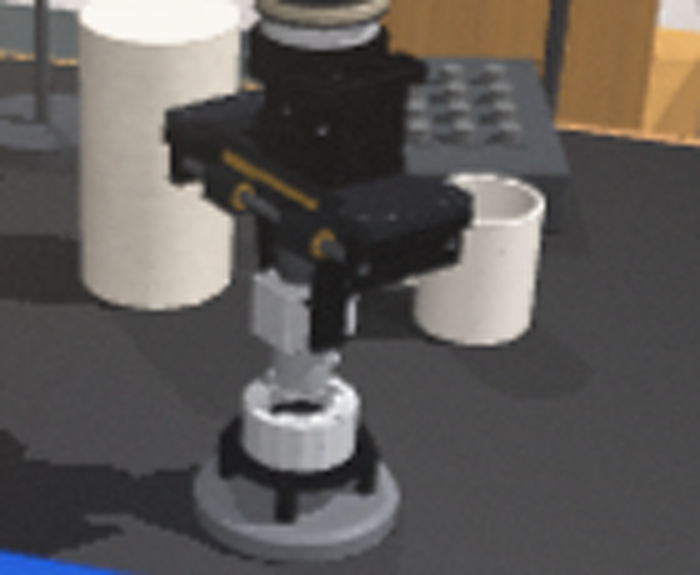

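Lug and slot are lined up: lug at x≈341, slot mid ≈342 in the crop. I'll lower to just above the seat.

{"name": "arm_command", "arguments": {
  "plan": [
    {"claw":0,"dx":0,"dy":0,"dz":0.5,"twist":0},
    {"claw":0,"dx":0,"dy":0,"dz":0.9,"twist":0},
    {"claw":0,"dx":0,"dy":0,"dz":1.3,"twist":0},
    {"claw":0,"dx":0,"dy":0,"dz":1.7,"twist":0},
    {"claw":0,"dx":0,"dy":0,"dz":2,"twist":0},
    {"claw":0,"dx":0,"dy":0,"dz":2,"twist":0},
    {"claw":0,"dx":0,"dy":0,"dz":2,"twist":0}
  ]
}}

```text
time_s: 9.1
position: [0.4864, -0.1573, 0.0997]
tcp_rot: [[0.793, -0.61, -0.004], [-0.61, -0.793, 0.012], [-0.01, -0.007, -1.0]]
force: [-0.4, 0.3, -2.1]
opening: 0.408
```

Run:
```python
from h import *
go([.4861,-.1570,.095],-37.5);s=bot.read_state();print(s['qvel'].round(2),s['moment'].round(3))
p,M,_,_=micpose(s);print(p,M[:,2],np.degrees(np.arctan2(M[1,0],M[0,0])))
```

```text
t 9.1 pos [ 0.4864 -0.1573  0.0997] ang -37.56 -> dx dy dz cm [-0.04 -0.    0.47] twist -0.06 F [-0.4  0.3 -2.1] op 0.408 tilt [-0.21  0.69]
[ 0.05 -0.54 -0.25 -0.01  0.07 -0.01] [-0.066 -0.088 -0.007]
[ 0.48585313 -0.15682006  0.06862418] [ 0.01408512 -0.01484124  0.99979065] 52.459956147221035
```

{"name": "arm_command", "arguments": {
  "plan": [
    {"claw":0,"dx":0,"dy":0,"dz":0.3,"twist":0},
    {"claw":0,"dx":0,"dy":0,"dz":0.6,"twist":0},
    {"claw":0,"dx":0,"dy":0,"dz":0.8,"twist":0},
    {"claw":0,"dx":0,"dy":0,"dz":0.8,"twist":0}
  ]
}}

```text
time_s: 9.43
position: [0.4868, -0.1575, 0.0918]
tcp_rot: [[0.793, -0.61, -0.003], [-0.61, -0.793, 0.012], [-0.009, -0.007, -1.0]]
force: [0.4, -0.0, 1.8]
opening: 0.41
```

Run:
```python
from h import *
go([.4861,-.1570,.095],-37.5);s=bot.read_state();print(s['qvel'].round(2),s['moment'].round(3))
p,M,_,_=micpose(s);print(p,M[:,2],np.degrees(np.arctan2(M[1,0],M[0,0])))
```

```text
t 9.43 pos [ 0.4868 -0.1575  0.0918] ang -37.56 -> dx dy dz cm [-0.08  0.   -0.32] twist -0.06 F [ 0.4 -0.   1.8] op 0.41 tilt [-0.16  0.66]
[-0.07 -0.37 -0.18 -0.06  0.5   0.02] [-0.054 -0.087 -0.031]
[ 0.48622848 -0.15696439  0.06066836] [ 0.01330316 -0.01437677  0.99980815] 52.46131388389314
```

{"name": "arm_command", "arguments": {
  "plan": [
    {"claw":0,"dx":-0.05,"dy":0,"dz":0.2,"twist":0},
    {"claw":0,"dx":-0.05,"dy":0,"dz":0.4,"twist":0},
    {"claw":0,"dx":-0.05,"dy":0,"dz":0.6,"twist":0},
    {"claw":0,"dx":-0.05,"dy":0,"dz":0.6,"twist":0}
  ]
}}

```text
time_s: 9.77
position: [0.4867, -0.1574, 0.0858]
tcp_rot: [[0.793, -0.61, -0.002], [-0.61, -0.793, 0.011], [-0.008, -0.008, -1.0]]
force: [0.2, -0.8, 4.8]
opening: 0.412
```

Run:
```python
from h import *
go([.4861,-.1570,.095],-37.5);s=bot.read_state();print(s['qvel'].round(2),s['moment'].round(3))
p,M,_,_=micpose(s);print(p,M[:,2],np.degrees(np.arctan2(M[1,0],M[0,0])))
```

```text
t 9.77 pos [ 0.4867 -0.1574  0.0858] ang -37.56 -> dx dy dz cm [-0.08  0.   -0.92] twist -0.06 F [ 0.2 -0.8  4.8] op 0.412 tilt [-0.11  0.63]
[-0.13 -0.11 -0.14  0.06  0.55  0.05] [-0.19  -0.08  -0.002]
[ 0.48622817 -0.15691088  0.05469905] [ 0.0123753  -0.01375922  0.99982875] 52.456529733756696
```

{"name": "arm_command", "arguments": {
  "plan": [
    {"claw":0,"dx":-0.05,"dy":0,"dz":0.25,"twist":0},
    {"claw":0,"dx":-0.05,"dy":0,"dz":0.5,"twist":0},
    {"claw":0,"dx":-0.05,"dy":0,"dz":0.7,"twist":0},
    {"claw":0,"dx":-0.05,"dy":0,"dz":0.7,"twist":0}
  ]
}}

```text
time_s: 10.1
position: [0.4867, -0.1573, 0.079]
tcp_rot: [[0.793, -0.61, -0.001], [-0.61, -0.793, 0.01], [-0.007, -0.008, -1.0]]
force: [-0.5, -0.1, 7.1]
opening: 0.412
```

Run:
```python
from h import *
go([.4861,-.1570,.095],-37.5);s=bot.read_state();print(s['qvel'].round(2),s['moment'].round(3))
p,M,_,_=micpose(s);print(p,M[:,2],np.degrees(np.arctan2(M[1,0],M[0,0])))
```

```text
t 10.1 pos [ 0.4867 -0.1573  0.079 ] ang -37.56 -> dx dy dz cm [-0.08 -0.   -1.6 ] twist -0.06 F [-0.5 -0.1  7.1] op 0.412 tilt [-0.06  0.59]
[ 0.02 -0.32 -0.09 -0.07  0.38 -0.04] [-0.16  -0.008 -0.   ]
[ 0.48624356 -0.15687899  0.04791013] [ 0.01148149 -0.01305943  0.9998488 ] 52.46380914395952
```

{"name": "arm_command", "arguments": {
  "plan": [
    {"claw":0,"dx":-0.05,"dy":0,"dz":0.25,"twist":0},
    {"claw":0,"dx":-0.05,"dy":0,"dz":0.5,"twist":0},
    {"claw":0,"dx":-0.05,"dy":0,"dz":0.75,"twist":0},
    {"claw":0,"dx":-0.05,"dy":0,"dz":0.85,"twist":0},
    {"claw":0,"dx":-0.05,"dy":0,"dz":0.85,"twist":0}
  ]
}}

```text
time_s: 10.52
position: [0.4868, -0.1573, 0.0711]
tcp_rot: [[0.793, -0.609, -0.0], [-0.609, -0.793, 0.009], [-0.006, -0.007, -1.0]]
force: [-1.1, -0.5, 9.1]
opening: 0.413
```

Run:
```python
from h import *
go([.4861,-.1570,.095],-37.5);s=bot.read_state();print(s['qvel'].round(2),s['moment'].round(3))
p,M,_,_=micpose(s);print(p,M[:,2],np.degrees(np.arctan2(M[1,0],M[0,0])))
im=bot.capture('wrist');save('w6',im,4,(130,270,170,350))
b=bot.capture('side');save('s6',b,5,(100,215,250,390))
s=bot.read_state();print(s['force'],s['position'])
```

```text
t 10.52 pos [ 0.4868 -0.1573  0.0711] ang -37.55 -> dx dy dz cm [-0.09 -0.   -2.39] twist -0.05 F [-1.1 -0.5  9.1] op 0.413 tilt [-0.    0.54]
[-0.08 -0.15 -0.12  0.09  0.32 -0.06] [-0.123  0.081 -0.003]
[ 0.48629832 -0.15688938  0.04001475] [ 0.01044144 -0.01219879  0.99987107] 52.473465725195844
[-0.92604128 -0.4295966   8.53262639] [ 0.48673414 -0.15732062  0.07124096]
```

View pics/w6.png

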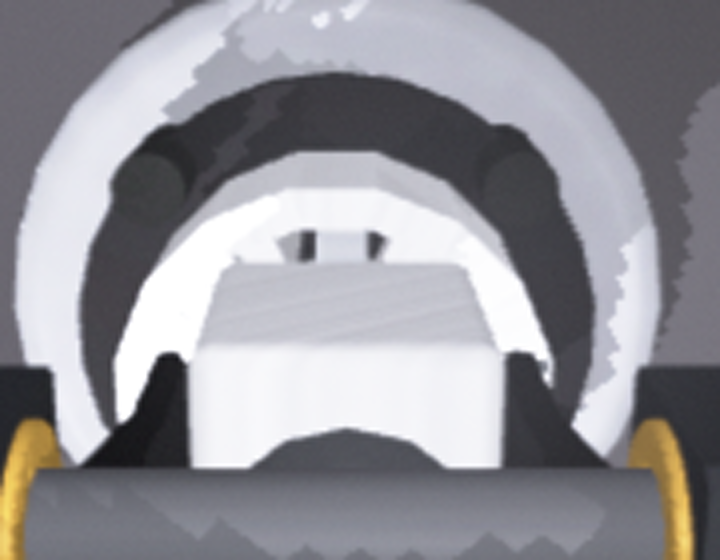

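View pics/s6.png

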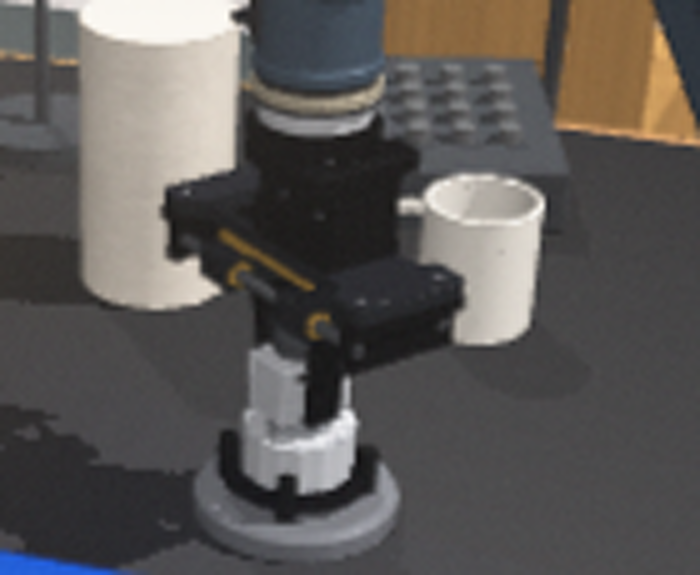

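Run:
```python
from h import *
s=bot.read_state()
d=np.load('pics/w5s.npz');s5={'position':d['p'],'tcp_rot':d['R']}
def rimz(s,row,c=np.array([.4858,-.1567]),r=.027):
    uv=(255.1,130+(row-1.5)/4);u=np.array([np.cos(np.radians(52.5)),np.sin(np.radians(52.5))])
    zs=np.linspace(.03,.1,701);e=[abs(u@(ray('wrist',uv,z,s)[:2]-c)-r) for z in zs];return zs[np.argmin(e)]
print(rimz(s5,183),rimz(s5,181),'now',rimz(s,232),rimz(s,230),'outer',rimz(s5,141,r=.033),rimz(s,188,r=.033))
```

```text
Traceback (most recent call last):
  File "h.py", line 11, in ray
    c=bot.calibration(name);K=np.array(c['intrinsics'],float)
ValueError: time passes only in moves, steps and waits
```

```bash
sed -i "s/^from rig import bot/from rig import bot\nimport functools\n_cal=functools.lru_cache(None)(lambda n: bot.calibration(n))/; s/c=bot.calibration(name)/c=_cal(name)/" h.py
python3 - <<'E'
from h import *
s=bot.read_state()
d=np.load('pics/w5s.npz');s5={'position':d['p'],'tcp_rot':d['R']}
def rimz(s,row,c=np.array([.4858,-.1567]),r=.027):
    uv=(255.1,130+(row-1.5)/4);u=np.array([np.cos(np.radians(52.5)),np.sin(np.radians(52.5))])
    zs=np.linspace(.03,.1,701);e=[abs(u@(ray('wrist',uv,z,s)[:2]-c)-r) for z in zs];return zs[np.argmin(e)]
print(s['time_s'],rimz(s5,183),rimz(s5,181),'now',rimz(s,232),rimz(s,230),'outer',rimz(s5,141,r=.033),rimz(s,188,r=.033))
E
```

```text
10.6167 0.0797 0.078 now 0.0637 0.0625 outer 0.0726 0.061200000000000004
```

{"name": "arm_command", "arguments": {
  "plan": [
    {"claw":0,"dx":-0.05,"dy":0,"dz":0.2,"twist":0},
    {"claw":0,"dx":-0.05,"dy":0,"dz":0.4,"twist":0},
    {"claw":0,"dx":-0.05,"dy":0,"dz":0.5,"twist":0},
    {"claw":0,"dx":-0.05,"dy":0,"dz":0.5,"twist":0}
  ]
}}

```text
time_s: 10.95
position: [0.4867, -0.1573, 0.0671]
tcp_rot: [[0.793, -0.609, 0.001], [-0.609, -0.793, 0.009], [-0.004, -0.007, -1.0]]
force: [-1.8, 0.7, 10.4]
opening: 0.407
```

Run:
```python
from h import *
go([.4861,-.1570,.095],-37.5);s=bot.read_state();print(s['qvel'].round(2),s['moment'].round(3))
p,M,_,_=micpose(s);print(p,M[:,2],np.degrees(np.arctan2(M[1,0],M[0,0])))
```

```text
t 10.95 pos [ 0.4867 -0.1573  0.0671] ang -37.54 -> dx dy dz cm [-0.08 -0.01 -2.79] twist -0.04 F [-1.8  0.7 10.4] op 0.407 tilt [0.06 0.49]
[-0.06 -0.1  -0.12  0.03  0.29 -0.07] [-0.121  0.233 -0.038]
[ 0.48630117 -0.15689981  0.0360439 ] [ 0.00932148 -0.01132112  0.99989247] 52.483948323553314
```

{"name": "arm_command", "arguments": {
  "plan": [
    {"claw":0,"dx":-0.03,"dy":0,"dz":0.1,"twist":4},
    {"claw":0,"dx":-0.03,"dy":0,"dz":0.1,"twist":8},
    {"claw":0,"dx":-0.03,"dy":0,"dz":0.1,"twist":12},
    {"claw":0,"dx":-0.03,"dy":0,"dz":0.1,"twist":12}
  ]
}}

```text
time_s: 11.28
position: [0.4869, -0.1572, 0.0672]
tcp_rot: [[0.647, -0.762, 0.002], [-0.762, -0.647, 0.008], [-0.005, -0.007, -1.0]]
force: [-0.9, 1.5, 11.2]
opening: 0.415
```

```bash
cat >> h.py <<'E'
def rep():
    go([.4862,-.1570,.095],-37.5);s=bot.read_state();print('M',s['moment'].round(3))
    p,M,_,_=micpose(s);print(p.round(4),M[:,2].round(4),np.degrees(np.arctan2(M[1,0],M[0,0])).round(2),s['joint_positions'].round(1))
E
python3 -c "
from h import *
rep()"
```

```text
t 11.28 pos [ 0.4869 -0.1572  0.0672] ang -49.66 -> dx dy dz cm [-0.07  0.02 -2.78] twist -12.16 F [-0.9  1.5 11.2] op 0.415 tilt [0.13 0.46]
M [0.046 0.13  0.018]
[ 0.4865 -0.1567  0.0361] [ 0.0073 -0.0129  0.9999] 40.36 [-30.7  35.9 105.6   0.7  38.6  18.4]
```

It's turning freely, with moment z about 0. I'll continue.

{"name": "arm_command", "arguments": {
  "plan": [
    {"claw":0,"dx":-0.05,"dy":0.03,"dz":0.08,"twist":5},
    {"claw":0,"dx":-0.05,"dy":0.03,"dz":0.08,"twist":10},
    {"claw":0,"dx":-0.05,"dy":0.03,"dz":0.08,"twist":15},
    {"claw":0,"dx":-0.05,"dy":0.03,"dz":0.08,"twist":20},
    {"claw":0,"dx":-0.05,"dy":0.03,"dz":0.08,"twist":25},
    {"claw":0,"dx":-0.05,"dy":0.03,"dz":0.08,"twist":30},
    {"claw":0,"dx":-0.05,"dy":0.03,"dz":0.08,"twist":30}
  ]
}}

```text
time_s: 11.87
position: [0.4867, -0.1571, 0.0674]
tcp_rot: [[0.177, -0.984, 0.003], [-0.984, -0.177, 0.007], [-0.007, -0.005, -1.0]]
force: [-1.6, 0.7, 11.2]
opening: 0.409
```

```bash
python3 -c "
from h import *
rep()"
```

```text
t 11.87 pos [ 0.4867 -0.1571  0.0674] ang -79.8 -> dx dy dz cm [-0.04  0.04 -2.76] twist -42.3 F [-1.6  0.7 11.2] op 0.409 tilt [0.2  0.42]
M [0.018 0.171 0.023]
[ 0.4866 -0.1564  0.0363] [ 0.0024 -0.0164  0.9999] 10.22 [-30.7  35.9 105.7   0.7  38.5  48.5]
```

{"name": "arm_command", "arguments": {
  "plan": [
    {"claw":0,"dx":0,"dy":0.03,"dz":0.1,"twist":5},
    {"claw":0,"dx":0,"dy":0.03,"dz":0.1,"twist":10},
    {"claw":0,"dx":0,"dy":0.03,"dz":0.1,"twist":15},
    {"claw":0,"dx":0,"dy":0.03,"dz":0.1,"twist":20},
    {"claw":0,"dx":0,"dy":0.03,"dz":0.1,"twist":25},
    {"claw":0,"dx":0,"dy":0.03,"dz":0.1,"twist":30},
    {"claw":0,"dx":0,"dy":0.03,"dz":0.1,"twist":34},
    {"claw":0,"dx":0,"dy":0.03,"dz":0.1,"twist":34}
  ]
}}

```text
time_s: 12.53
position: [0.4865, -0.1572, 0.0674]
tcp_rot: [[-0.405, -0.914, 0.004], [-0.914, 0.405, 0.007], [-0.008, -0.001, -1.0]]
force: [-3.3, 0.8, 11.0]
opening: 0.414
```

```bash
python3 -c "
from h import *
rep()"
```

```text
t 12.53 pos [ 0.4865 -0.1572  0.0674] ang -113.91 -> dx dy dz cm [-0.03  0.04 -2.76] twist -76.41 F [-3.3  0.8 11. ] op 0.414 tilt [0.23 0.39]
M [0.067 0.316 0.109]
[ 0.4867 -0.1565  0.0363] [-0.0042 -0.0176  0.9998] -23.89 [-30.7  35.9 105.7   0.7  38.4  82.6]
```

{"name": "arm_command", "arguments": {
  "plan": [
    {"claw":0,"dx":0.03,"dy":0.06,"dz":0.1,"twist":2.5},
    {"claw":0,"dx":0.03,"dy":0.06,"dz":0.1,"twist":5},
    {"claw":0,"dx":0.03,"dy":0.06,"dz":0.1,"twist":5}
  ]
}}

```text
time_s: 12.78
position: [0.4864, -0.1574, 0.0675]
tcp_rot: [[-0.484, -0.875, 0.005], [-0.875, 0.484, 0.006], [-0.008, -0.002, -1.0]]
force: [-0.2, 0.4, 11.2]
opening: 0.41
```

```bash
python3 -c "
from h import *
rep()"
```

```text
t 12.78 pos [ 0.4864 -0.1574  0.0675] ang -118.98 -> dx dy dz cm [-0.05  0.04 -2.75] twist -81.48 F [-0.2  0.4 11.2] op 0.41 tilt [0.31 0.34]
M [0.074 0.189 0.075]
[ 0.4867 -0.1568  0.0364] [-0.0066 -0.0167  0.9998] -28.95 [-30.8  35.8 105.8   0.7  38.3  87.6]
```

{"name": "arm_command", "arguments": {
  "plan": [
    {"claw":0,"dx":0.03,"dy":0.04,"dz":0.1,"twist":2},
    {"claw":0,"dx":0.03,"dy":0.04,"dz":0.1,"twist":3.5},
    {"claw":0,"dx":0.03,"dy":0.04,"dz":0.1,"twist":3.5}
  ]
}}

```text
time_s: 13.03
position: [0.4863, -0.1577, 0.0675]
tcp_rot: [[-0.537, -0.844, 0.006], [-0.844, 0.537, 0.005], [-0.008, -0.003, -1.0]]
force: [-1.1, 0.7, 11.2]
opening: 0.412
```

```bash
python3 -c "
from h import *
rep()"
```

```text
t 13.03 pos [ 0.4863 -0.1577  0.0675] ang -122.47 -> dx dy dz cm [-0.08  0.04 -2.75] twist -84.97 F [-1.1  0.7 11.2] op 0.412 tilt [0.37 0.29]
M [-0.004  0.266  0.136]
[ 0.4866 -0.1571  0.0364] [-0.0082 -0.0157  0.9998] -32.45 [-30.8  35.8 105.8   0.7  38.2  91.1]
```

{"name": "arm_command", "arguments": {
  "plan": [
    {"claw":0,"dx":0,"dy":0,"dz":0.1,"twist":2},
    {"claw":0,"dx":0,"dy":0,"dz":0.1,"twist":2},
    {"claw":0,"dx":0,"dy":0,"dz":0.1,"twist":2}
  ]
}}

```text
time_s: 13.28
position: [0.4861, -0.158, 0.0675]
tcp_rot: [[-0.565, -0.825, 0.006], [-0.825, 0.565, 0.004], [-0.007, -0.003, -1.0]]
force: [-1.4, 0.1, 10.9]
opening: 0.415
```

```bash
python3 -c "
from h import *
rep()
s=bot.read_state()
im=bot.capture('wrist');save('w7',im,4,(130,270,170,350))
"
```

```text
t 13.28 pos [ 0.4861 -0.158   0.0675] ang -124.39 -> dx dy dz cm [-0.1   0.04 -2.75] twist -86.89 F [-1.4  0.1 10.9] op 0.415 tilt [0.36 0.24]
M [-0.088  0.504  0.171]
[ 0.4864 -0.1574  0.0364] [-0.0084 -0.0148  0.9999] -34.37 [-30.8  35.8 105.9   0.6  38.1  93.1]
```

View pics/w7.png

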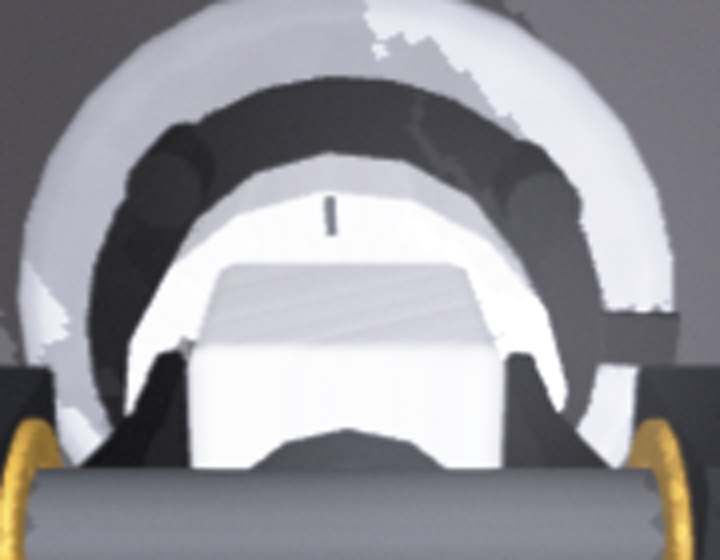

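The line sits at (331,215) and the mic centre at x 342, so the mic is about 3° past the line, at the stop, with Mz 0.17 N·m. I'll relieve the twist, ease up and release.

{"name": "arm_command", "arguments": {
  "plan": [
    {"claw":0,"dx":0,"dy":0,"dz":0.1,"twist":-2},
    {"claw":0,"dx":0,"dy":0,"dz":0.1,"twist":-4},
    {"claw":0,"dx":0,"dy":0,"dz":0.1,"twist":-5.5},
    {"claw":0,"dx":0,"dy":0,"dz":0.1,"twist":-5.5}
  ]
}}

```text
time_s: 13.67
position: [0.4862, -0.1579, 0.0674]
tcp_rot: [[-0.482, -0.876, 0.007], [-0.876, 0.482, 0.004], [-0.007, -0.004, -1.0]]
force: [-0.7, 0.2, 10.9]
opening: 0.41
```

```bash
python3 -c "
from h import *
rep()
"
```

```text
t 13.67 pos [ 0.4862 -0.1579  0.0674] ang -118.84 -> dx dy dz cm [-0.1   0.03 -2.76] twist -81.34 F [-0.7  0.2 10.9] op 0.41 tilt [0.38 0.23]
M [ 0.096  0.369 -0.02 ]
[ 0.4865 -0.1573  0.0364] [-0.0078 -0.0148  0.9999] -28.81 [-30.8  35.8 105.9   0.6  38.1  87.6]
```

{"name": "arm_command", "arguments": {
  "plan": [
    {"claw":0,"dx":0,"dy":0,"dz":-0.3,"twist":0},
    {"claw":0,"dx":0,"dy":0,"dz":-0.6,"twist":0},
    {"claw":0,"dx":0,"dy":0,"dz":-0.9,"twist":0},
    {"claw":0,"dx":0,"dy":0,"dz":-1.2,"twist":0},
    {"claw":0,"dx":0,"dy":0,"dz":-1.5,"twist":0},
    {"claw":0,"dx":0,"dy":0,"dz":-1.5,"twist":0},
    {"claw":0,"dx":0,"dy":0,"dz":-1.5,"twist":0}
  ]
}}

```text
time_s: 14.25
position: [0.4861, -0.1579, 0.0828]
tcp_rot: [[-0.482, -0.876, 0.007], [-0.876, 0.482, 0.004], [-0.007, -0.004, -1.0]]
force: [-0.8, 0.3, 4.5]
opening: 0.413
```

```bash
python3 -c "
from h import *
rep()
"
```

```text
t 14.25 pos [ 0.4861 -0.1579  0.0828] ang -118.84 -> dx dy dz cm [-0.09  0.03 -1.22] twist -81.34 F [-0.8  0.3  4.5] op 0.413 tilt [0.39 0.23]
M [ 0.061  0.177 -0.055]
[ 0.4864 -0.1573  0.0517] [-0.008  -0.0148  0.9999] -28.82 [-30.8  34.2 105.4   0.6  40.2  87.6]
```

{"name": "arm_command", "arguments": {
  "plan": [
    {"claw":0,"dx":0,"dy":0,"dz":-0.3,"twist":0},
    {"claw":0,"dx":0,"dy":0,"dz":-0.6,"twist":0},
    {"claw":0,"dx":0,"dy":0,"dz":-0.6,"twist":0},
    {"claw":0,"dx":0,"dy":0,"dz":-0.6,"twist":0}
  ]
}}

```text
time_s: 14.58
position: [0.486, -0.1579, 0.0889]
tcp_rot: [[-0.482, -0.876, 0.007], [-0.876, 0.482, 0.004], [-0.007, -0.004, -1.0]]
force: [-0.2, 0.1, 1.5]
opening: 0.41
```

```bash
python3 -c "
from h import *
rep()
"
```

```text
t 14.58 pos [ 0.486  -0.1579  0.0889] ang -118.84 -> dx dy dz cm [-0.09  0.02 -0.61] twist -81.34 F [-0.2  0.1  1.5] op 0.41 tilt [0.39 0.23]
M [-0.024  0.     0.01 ]
[ 0.4863 -0.1573  0.0578] [-0.008  -0.0148  0.9999] -28.81 [-30.8  33.6 105.2   0.6  41.   87.6]
```

{"name": "arm_command", "arguments": {
  "plan": [
    {"claw":0.7,"dx":0,"dy":0,"dz":0,"twist":0},
    {"claw":0.7,"dx":0,"dy":0,"dz":0,"twist":0},
    {"claw":0.7,"dx":0,"dy":0,"dz":0,"twist":0},
    {"claw":0.7,"dx":0,"dy":0,"dz":0,"twist":0},
    {"claw":0.7,"dx":0,"dy":0,"dz":0,"twist":0},
    {"claw":0.7,"dx":0,"dy":0,"dz":0,"twist":0}
  ]
}}

```text
time_s: 15.08
position: [0.4859, -0.1578, 0.0887]
tcp_rot: [[-0.482, -0.876, 0.006], [-0.876, 0.482, 0.004], [-0.007, -0.004, -1.0]]
force: [0.5, -0.1, -0.3]
opening: 0.689
```

```bash
python3 -c "
from h import *
rep()
im=bot.capture('wrist');save('w8',im,4,(130,270,170,350))
b=bot.capture('side');save('s8',b,5,(100,215,250,390))
"
```

```text
t 15.08 pos [ 0.4859 -0.1578  0.0887] ang -118.84 -> dx dy dz cm [-0.09  0.01 -0.62] twist -81.34 F [ 0.5 -0.1 -0.3] op 0.689 tilt [0.37 0.24]
M [ 0.02  -0.008 -0.023]
[ 0.4862 -0.1572  0.0577] [-0.0076 -0.015   0.9999] -28.82 [-30.8  33.6 105.3   0.6  41.   87.6]
```

View pics/w8.png

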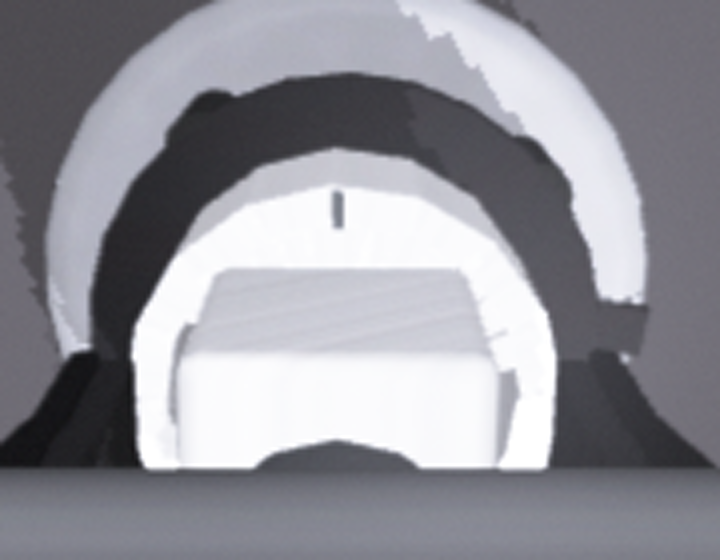

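View pics/s8.png

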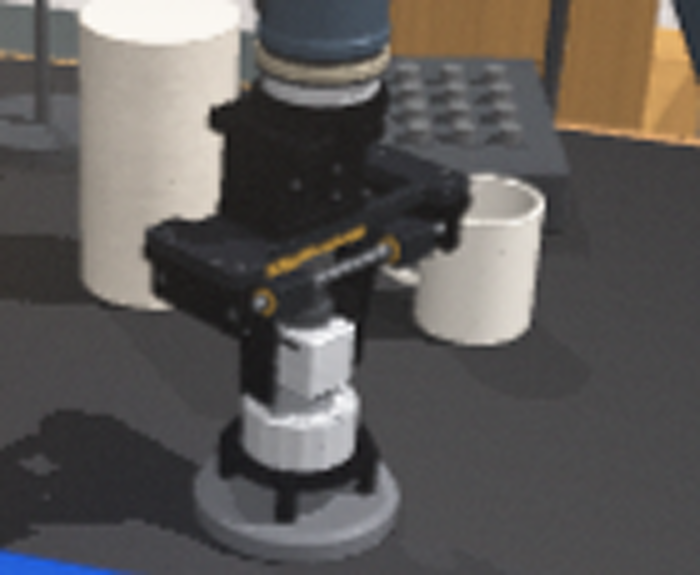

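Jaws are open. The lock line at (337,210) is centred on the block (mid ≈340) and the mic stands. I'll retreat straight up and verify.

{"name": "arm_command", "arguments": {
  "plan": [
    {"claw":0.8,"dx":0,"dy":0,"dz":-1,"twist":0},
    {"claw":0.8,"dx":0,"dy":0,"dz":-3,"twist":0},
    {"claw":0.8,"dx":0,"dy":0,"dz":-6,"twist":0},
    {"claw":0.8,"dx":0,"dy":0,"dz":-10,"twist":0},
    {"claw":0.8,"dx":0,"dy":0,"dz":-14,"twist":0},
    {"claw":0.8,"dx":0,"dy":2,"dz":-17,"twist":0},
    {"claw":0.8,"dx":0,"dy":2.5,"dz":-17,"twist":0},
    {"claw":0.8,"dx":0,"dy":2.5,"dz":-17,"twist":0}
  ]
}}

```text
time_s: 15.85
position: [0.4624, -0.146, 0.2611]
tcp_rot: [[-0.482, -0.876, 0.01], [-0.876, 0.482, 0.002], [-0.007, -0.008, -1.0]]
force: [-0.2, 0.1, -0.7]
opening: 0.798
```

```bash
python3 -c "
from h import *
rep()
s=bot.read_state();im=bot.capture('wrist');np.save('pics/w9.npy',im);np.savez('pics/w9s.npz',p=s['position'],R=s['tcp_rot']);save('w9',im,5,(90,220,180,330))
b=bot.capture('side');save('s9',b);save('s9z',b,8,(150,215,275,345))
t=bot.capture('top');save('t9',t)
"
```

```text
t 15.85 pos [ 0.4624 -0.146   0.2611] ang -118.82 -> dx dy dz cm [-0.07 -2.49 16.63] twist -81.32 F [-0.2  0.1 -0.7] op 0.798 tilt [0.57 0.13]
M [ 0.082  0.001 -0.042]
[ 0.4628 -0.1455  0.23  ] [-0.0111 -0.0129  0.9999] -28.8 [-31.   16.3  99.3   0.4  64.   87.6]
```

View pics/w9.png

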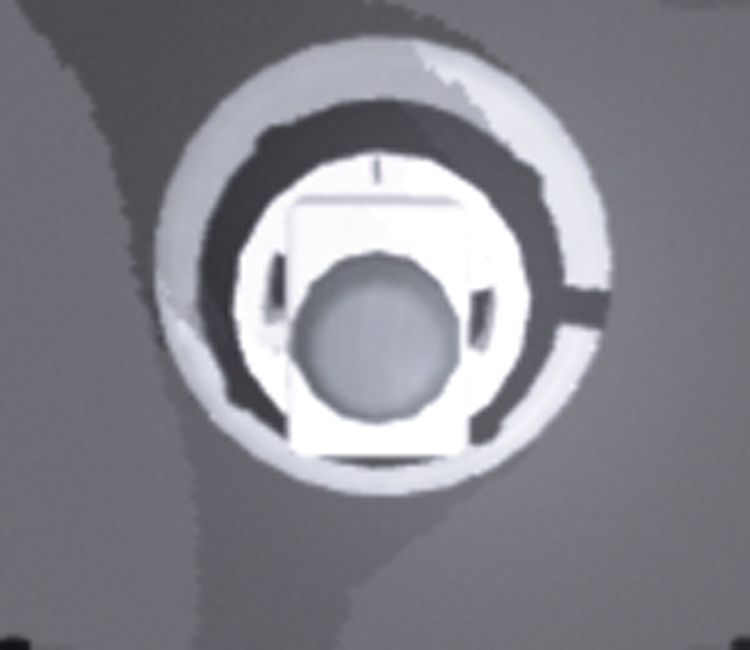

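View pics/s9.png

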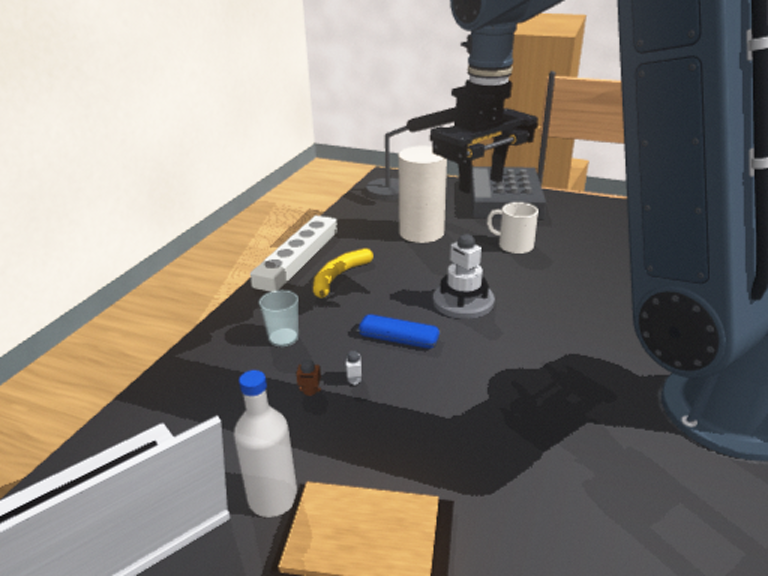

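View pics/s9z.png

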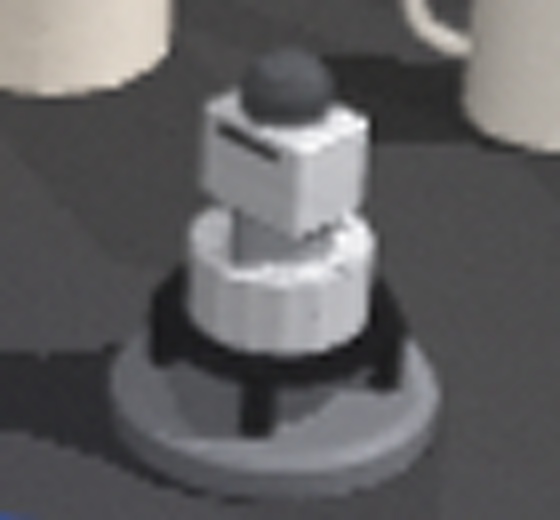

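View pics/t9.png

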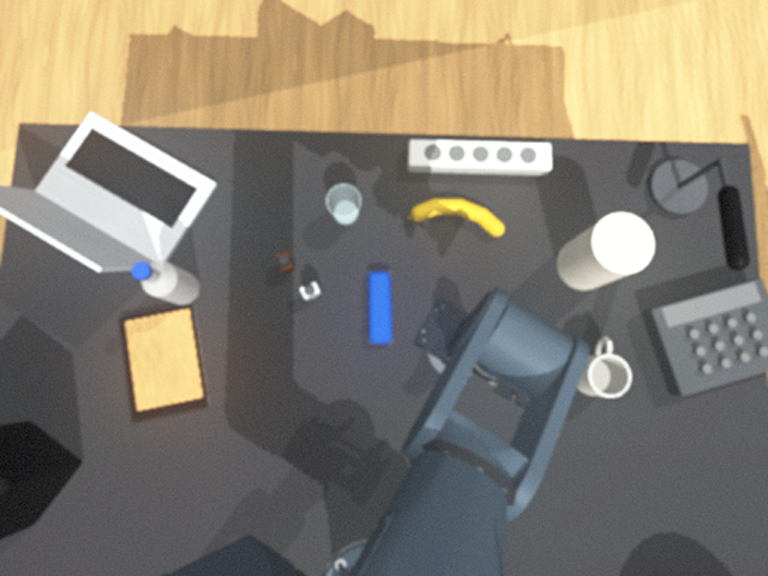

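The mic stands upright, free of the gripper, and everything else is in place. I'll take an oblique close view to check the seating height (15 mm locked, 12 mm or lower if caught).

{"name": "arm_command", "arguments": {
  "plan": [
    {"claw":0.8,"dx":-3.5,"dy":0,"dz":0,"twist":0},
    {"claw":0.8,"dx":-7,"dy":0,"dz":0,"twist":0},
    {"claw":0.8,"dx":-10.5,"dy":0,"dz":2,"twist":0},
    {"claw":0.8,"dx":-14,"dy":0,"dz":5,"twist":0},
    {"claw":0.8,"dx":-14.5,"dy":0,"dz":8,"twist":0},
    {"claw":0.8,"dx":-14.5,"dy":0,"dz":11,"twist":0},
    {"claw":0.8,"dx":-14.5,"dy":0,"dz":11,"twist":0},
    {"claw":0.8,"dx":-14.5,"dy":0,"dz":11,"twist":0}
  ]
}}

```text
time_s: 16.67
position: [0.5312, -0.0181, 0.1462]
tcp_rot: [[-0.482, -0.876, -0.002], [-0.876, 0.482, 0.007], [-0.005, 0.005, -1.0]]
force: [0.9, -0.1, -0.1]
opening: 0.799
```

```bash
python3 -c "
from h import *
rep();bot.capture('wrist');bot.capture('wrist');bot.capture('wrist')
s=bot.read_state();im=bot.capture('wrist');np.save('pics/w10.npy',im);np.savez('pics/w10s.npz',p=s['position'],R=s['tcp_rot']);print(s['position'])
save('w10',im,5,(70,220,380,512))
"
```

```text
t 16.67 pos [ 0.5312 -0.0181  0.1462] ang -118.83 -> dx dy dz cm [14.36 -2.78  5.03] twist -81.33 F [ 0.9 -0.1 -0.1] op 0.799 tilt [-0.12  0.39]
M [0.074 0.018 0.005]
[ 0.5312 -0.0174  0.1151] [ 8.000e-04 -1.750e-02  9.998e-01] -28.8 [-14.2  29.3  99.7   0.4  51.2 104.3]
[ 0.53411653 -0.01948995  0.15011147]
```

View pics/w10.png

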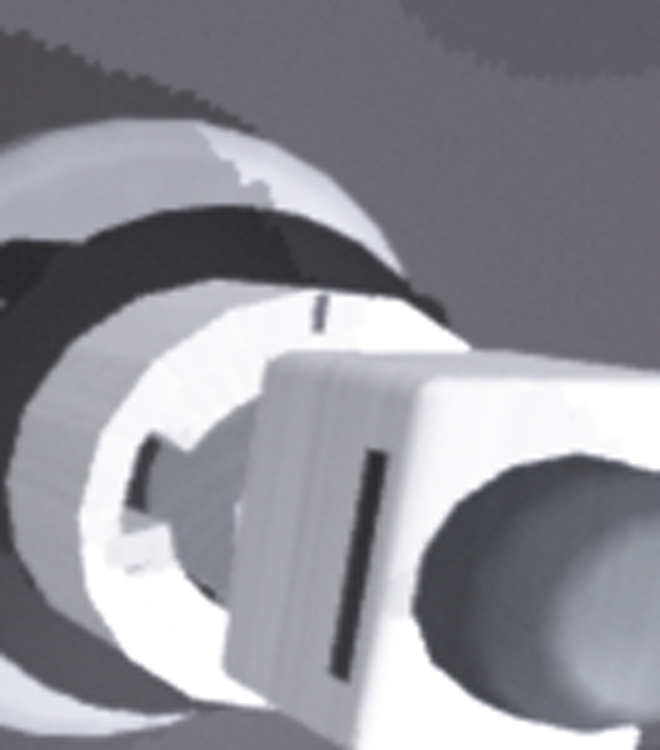

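Run:
```python
from h import *
from scipy.optimize import least_squares
d=np.load('pics/w10s.npz');p0,R0=d['p'],d['R'];c=_cal('wrist');K=c['intrinsics'];T=c['T_tool_cam']
def pw(X,dp):
    q=(np.asarray(X)-(p0+dp))@R0; q=(q-T[:3,3])@T[:3,:3]; u=q@K.T; return u[:,:2]/u[:,2:]
cr=lambda L: np.array([(380+(x-2)/5,70+(y-2)/5) for x,y in L])
def rz(a): return np.array([[np.cos(a),-np.sin(a),0],[np.sin(a),np.cos(a),0],[0,0,1]])
a52=np.radians(52.5)
slotM=np.array([[.0265,-.006,.03],[.0265,.006,.03],[.0186,-.006,.03],[.0186,.006,.03],[.030*np.cos(np.radians(80)),-.030*np.sin(np.radians(80)),.03]])
obsS=cr([(152,433),(122,512),(188,451),(166,523),(322,296)])
blk=np.array([[.025,.018,.03],[-.025,.018,.03],[.025,.018,.068]])
obsB=cr([(270,355),(226,665),(430,378)])
# unknown: camera shift dp fixed 0; mount xyz,yaw ; mic xyz,yaw
def f(v):
    P=slotM@rz(v[3]).T+v[:3]; Q=blk@rz(v[7]).T+v[4:7]
    return np.r_[(pw(P,0)-obsS).ravel(),(pw(Q,0)-obsB).ravel()]
v0=np.array([.4858,-.1567,.044,a52,.4858,-.1567,.06,np.radians(-27.5)])
r=least_squares(f,v0);v=r.x;print(v.round(4),np.degrees(v[[3,7]]),'mic in socket mm',(v[6]-v[2])*1e3);print(r.fun.round(1))
# constrained: mic xy = mount xy
def g(w): return f(np.r_[w[:4],w[:2],w[4:]])
r=least_squares(g,v0[[0,1,2,3,6,7]]);print(r.x.round(4),np.degrees(r.x[[3,5]]),'in socket',(r.x[4]-r.x[2])*1e3);print(r.fun.round(1))
for h in (9,12,15,18):
    def k(w): return g(np.r_[w[:4],w[2]+h/1e3,w[4]])
    q=least_squares(k,r.x[[0,1,2,3,5]]);print(h,(q.fun**2).sum().round(2),q.x.round(4))
```

```text
Traceback (most recent call last):
NameError: name '_cal' is not defined
```

```bash
cat > fit.py <<'E'
import h
from h import *
_cal=h._cal
from scipy.optimize import least_squares
d=np.load('pics/w10s.npz');p0,R0=d['p'],d['R'];c=_cal('wrist');K=c['intrinsics'];T=c['T_tool_cam']
def pw(X,dp):
    q=(np.asarray(X)-(p0+dp))@R0; q=(q-T[:3,3])@T[:3,:3]; u=q@K.T; return u[:,:2]/u[:,2:]
cr=lambda L: np.array([(380+(x-2)/5,70+(y-2)/5) for x,y in L])
def rz(a): return np.array([[np.cos(a),-np.sin(a),0],[np.sin(a),np.cos(a),0],[0,0,1]])
a52=np.radians(52.5)
slotM=np.array([[.0265,-.006,.03],[.0265,.006,.03],[.0186,-.006,.03],[.0186,.006,.03],[.030*np.cos(np.radians(80)),-.030*np.sin(np.radians(80)),.03]])
obsS=cr([(152,433),(122,512),(188,451),(166,523),(322,296)])
blk=np.array([[.025,.018,.03],[-.025,.018,.03],[.025,.018,.068]])
obsB=cr([(270,355),(226,665),(430,378)])
def f(v):
    P=slotM@rz(v[3]).T+v[:3]; Q=blk@rz(v[7]).T+v[4:7]
    return np.r_[(pw(P,0)-obsS).ravel(),(pw(Q,0)-obsB).ravel()]
v0=np.array([.4858,-.1567,.044,a52,.4858,-.1567,.06,np.radians(-27.5)])
print(f(v0).round(1))
r=least_squares(f,v0,x_scale=[.01]*3+[.1]+[.01]*3+[.1]);v=r.x;print(v.round(4),np.degrees(v[[3,7]]),'mic in socket mm',(v[6]-v[2])*1e3);print(r.fun.round(1))
def g(w): return f(np.r_[w[:4],w[:2],w[4:]])
r=least_squares(g,v0[[0,1,2,3,6,7]]);print(r.x.round(4),np.degrees(r.x[[3,5]]),'in socket',(r.x[4]-r.x[2])*1e3);print(r.fun.round(1))
for hh in (9,12,15,18):
    def k(w): return g(np.r_[w[:4],w[2]+hh/1e3,w[4]])
    q=least_squares(k,r.x[[0,1,2,3,5]]);print(hh,(q.fun**2).sum().round(2),q.x.round(4))
E
ls; grep -n "_cal" h.py; head -5 h.py; python3 fit.py
```

```text
fit.py
h.py
pics
4:_cal=functools.lru_cache(None)(lambda n: bot.calibration(n))
10:    c=_cal(name);K=np.array(c['intrinsics'])
13:    c=_cal(name);K=np.array(c['intrinsics'],float)
import numpy as np, cv2
from rig import bot
import functools
_cal=functools.lru_cache(None)(lambda n: bot.calibration(n))
def save(n,img,fx=1.5,crop=None):
[-3.7  1.6 -1.8  0.5 -1.2 -0.5 -1.  -0.3 -2.4  3.2 -5.   0.6 -4.2  4.
 -2.9  2.4]
[ 0.4894 -0.155   0.0531  0.9298  0.4802 -0.1655  0.0471 -0.4888] [ 53.27369159 -28.00811844] mic in socket mm -6.049380181352544
[-2.1  0.8 -0.2  0.3  0.9 -1.4  1.  -0.5  0.4  0.9 -0.4 -0.5 -0.  -0.3
  0.4  0.7]
[ 0.4842 -0.161   0.0391  0.9485  0.0563 -0.4846] [ 54.34650975 -27.76624214] in socket 17.14556316759448
[-1.3  0.8  1.  -0.5  1.1 -1.7  1.7 -1.6 -1.4  1.9 -1.3 -1.  -0.9  1.6
  0.9  0.4]
9 88.08 [ 0.4878 -0.1574  0.0515  0.9627 -0.4977]
12 50.01 [ 0.4868 -0.1585  0.0475  0.958  -0.4911]
15 29.93 [ 0.4854 -0.1599  0.0429  0.9527 -0.4866]
18 26.48 [ 0.4838 -0.1615  0.0376  0.9468 -0.4841]
```

```bash
python3 -c "
from h import *
s=bot.read_state();print(s['time_s'],s['force'].round(1),s['qvel'].round(2));print(bot.hand_in())"
```

```text
16.8667 [ 0.3  0.1 -0.4] [ 0.05 -0.68  0.13  0.06 -0.17 -0.03]
the job is handed in; nothing more can be done
None
```

The microphone is in the stand socket, twisted to the stop, released and standing upright. My checks point to it being locked. I picked the larger silver one, not the small silver or the brown look-alike. The job was handed in at 16.9 s with the gripper clear of everything.

**What I did:**
- Gripped the mic across the flat sides and lowered it with the lugs in the slots.
- Pressed with about 13 N and turned it clockwise to the stop, where the moment read about 0.17 N·m.
- Eased off the twist and the load, then opened the jaws.

**Last checks:**
- **Angle:** the mic's x axis measured about -28° and the lock line about -27.5°, so they agree. The last wrist pictures also show the mic lined up with the line.
- **Seating height:** this check is rougher. In the fit to an oblique wrist picture, the locked height of 15 mm fits clearly better than the caught height of 12 mm. But 18 mm fits slightly better still, and the residuals are 1 to 2 pixels. One version of the fit, with mic and socket positions left free, gave a nonsensical height.
- **Force while easing up:** one reading matched the locked height and the next came out about 2 mm high. Both spoke against it being caught.
- **Other objects:** everything else on the table looks unmoved in the top and side pictures.

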